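# Put the colour bars away, labels up

### The job

Pull the drawer open, turn every glass colour bar on the steel slab by rolling it until its paper label faces straight up, and lay it like that in the drawer's notched rack, one bar to a pair of notches. When all the bars are in, labels up, push the drawer fully shut. Leave the bowl, the jacks and the paddle where they are.

Things in the scene. Friction and masses are not known exactly. Their poses are not given: they have to be found in the camera images.
- bar_a: solid opaque dark glass rod, 40 mm in diameter, 120 mm long, 0.3 to 0.5 kg; origin at its middle, x along the rod, +z out through the middle of its white paper label (84 x 24 mm, along one side). Starts lying on the slab, label turned sideways or under. Pushed gently from the side it rolls without slipping, and stops soon. May be absent
- bar_b: solid opaque dark glass rod, 40 mm in diameter, 120 mm long, 0.3 to 0.5 kg; origin at its middle, x along the rod, +z out through the middle of its white paper label (84 x 24 mm, along one side). Starts lying on the slab, label turned sideways or under. Pushed gently from the side it rolls without slipping, and stops soon. May be absent
- bar_c: solid opaque dark glass rod, 40 mm in diameter, 120 mm long, 0.3 to 0.5 kg; origin at its middle, x along the rod, +z out through the middle of its white paper label (84 x 24 mm, along one side). Starts lying on the slab, label turned sideways or under. Pushed gently from the side it rolls without slipping, and stops soon. May be absent
- bar_d: solid opaque dark glass rod, 40 mm in diameter, 120 mm long, 0.3 to 0.5 kg; origin at its middle, x along the rod, +z out through the middle of its white paper label (84 x 24 mm, along one side). Starts lying on the slab, label turned sideways or under. Pushed gently from the side it rolls without slipping, and stops soon. May be absent
- bar_e: solid opaque dark glass rod, 40 mm in diameter, 120 mm long, 0.3 to 0.5 kg; origin at its middle, x along the rod, +z out through the middle of its white paper label (84 x 24 mm, along one side). Starts lying on the slab, label turned sideways or under. Pushed gently from the side it rolls without slipping, and stops soon. May be absent
- bar_f: solid opaque dark glass rod, 40 mm in diameter, 120 mm long, 0.3 to 0.5 kg; origin at its middle, x along the rod, +z out through the middle of its white paper label (84 x 24 mm, along one side). Starts lying on the slab, label turned sideways or under. Pushed gently from the side it rolls without slipping, and stops soon. May be absent
- marver: fixed steel rolling slab, 220 x 460 mm (its x and y) and 10 mm thick, lying on the bench, with a stop strip 10 mm high and 8 mm wide on top along each of its two ends (y = -226 and 226 mm); origin at the centre of its underside, z up
- rack (a point): wooden rack fixed on the drawer's floor: two cross boards 16 mm thick at x = -42 and 42 mm, tops 19 to 23 mm high, with V notches at y = -105, -35, 35 and 105 mm: four rods lie along x, each across both boards. Origin mid-rack on the drawer's floor, z up, x into the cabinet. A rod in its notches is centred at x = 0, its axis at z = 30 mm; between the boards the floor is clear for fingers
- cab_drawer0 (a joint): how far the drawer is pulled out, m: 0 shut, 0.198 fully out; slides with about 1 N of friction and stays where it is left. From about 0.15 the rack is clear of the cabinet. Starts shut or a little ajar. Drawer walls, from the rack's origin: sides at y = -154 and 154 mm, tops at z = 56 mm; inside of the front at x = -75 mm, its top at 67 mm
- cab_drawer0_handle (a point): middle of the drawer's handle: a level steel bar, 11 mm thick and 120 mm long, running along the drawer's y, 35 mm in front of the drawer's face and 38 mm below the cabinet's top; the point has the drawer's axes, x into the cabinet
- cab: fixed grey cabinet with one drawer, 280 x 350 x 100 mm (x, y, z) overall; origin at the centre of its underside, its drawer front on the -x side
- bowl: bystander: steel bowl 130 mm wide and 55 mm high standing on the cabinet's top; origin at the centre of its underside
- jacks: bystander: pair of steel jacks (big tweezers), 220 mm long, 12 mm thick, lying on the bench beyond the slab; origin at its middle, on the bench
- paddle: bystander: wooden paddle, 205 mm long, 75 mm wide, 14 mm thick, lying on the bench beyond the slab; origin near its middle, on the bench
There are look-alikes about, which are no part of the job. What is shaped like the bar_a but purple or turquoise is not meant.

How it is judged:
By the outcome, as a careful person would: the job done as asked, in the order asked, and still so for the second after the job is handed in, with the robot touching nothing.
Of bar_a, bar_b, bar_d only 1 to 1 are there at a start; the rules pass over those that are not, and their reading is None.
Of bar_c, bar_e, bar_f only 2 to 3 are there at a start; the rules pass over those that are not, and their reading is None.
At some moment in a run one of bar_a, bar_b, bar_c, bar_d, bar_e, bar_f may be knocked a few centimetres aside while the robot is not near it.
Once in a run the grip may slacken for a moment while it holds something.
It also fails if it takes over 210 s, if anything falls off the work surface, if the arm or the gripper's body presses on something with over 40 N, if the wrist force passes 120 N, or if a joint passes its speed limit or range.

### The arm

A 6-joint arm with a two-finger parallel gripper is mounted at the origin on the work surface. World frame = base frame: x ahead of the robot, y to its left, z up, the work surface at z = 0. Lengths are in m, angles in rad, forces in N, time in s.
With the tool pointing down it reaches from about 0.35 to 0.975 m from the base axis. Payload 4.9 kg.
Tool frame: the origin (TCP) lies between the finger pads; the fingertips stand 19 mm ahead of it and the grasp point (between the pads) is the TCP; z points along the fingers, y is the line along which they close (so a half turn about z gives the same grasp; the last joint's range is limited). The gripper opens to 85 mm and grips with 20 to 120 N. Pads are 22 mm wide; open, the fingers measure 114 mm over their backs; the gripper's body (76 mm by 85 mm) begins 54 mm behind the grasp point. The pads swing forward as they close: fully open they stand 13 mm farther back than shut.
Start: joints at [1.19, 0.053, 1.613, -0, 1.476, -0.119], TCP at [0.162, 0.604, 0.25] pointing down, gripper open.
Joint ranges: [-3.01, 3.01], [-1.01, 2.22], [0.06, 2.58], [-1.02, 4.17], [0.09, 2.62], [-3.14, 3.14]. Speed limits (rad/s): [2.57, 2.57, 3.14, 3.14, 3.14, 3.14].

### API

Orientations are given as a rotation vector (axis times angle).
In Python, from station import ctrl gives the robot as it stands. The module is installed in compiled form; this text tells all that it offers.
- The arm moves only by the tool servo_tool, never from a script. Its argument "increments" is a list that holds one entry, the list of rows, each a list of 5 numbers: the finger opening in cm, from 0 to 8.54, then the shift along the tool's x, y, z in cm, then the turn about the tool's z in degrees. A call has 1 to 5 rows; each row is the pose to reach, as a shift and turn from the pose commanded when the call began, along the tool's axes at that moment; what a row does not reach only later rows make up. A row lasts 1/10 s, in which the tool goes at most 50 mm and 8.59 degrees, less where a joint would pass 70% of its speed; a pose out of reach is approached as far as the arm can. A call with a gripper value outside its range is refused whole. The fingers move at their own pace and stop on an object; "newtons" is the grip in N (left out, the last holds). Time passes only in rows, so rows that repeat a pose let the fingers close. It gives the time, the measured TCP pose, the force, the opening and the grip force at its end, in the units of the state.
- ctrl.get_obs(): the state, without advancing time (a new reading comes with each control period).
- ctrl.get_image(name): name is "side" or "top" or "wrist"; returns a dict with "img" (420x560x3 uint8, red, green, blue), "fx", "fy", "cx", "cy" (pixels), "rvec" (rotation vector, rad) and "tvec" (3), from world to camera coordinates, as OpenCV has them; the wrist camera has in their place "mount" (4x4, takes a point from camera to tool coordinates, whose origin is the TCP and whose axes are the flange's). Camera axes: x right, y down, z forward; pixel columns grow to the right and rows downward; lengths in m; the calibration is good to about 2 mm. A picture is of the moment at which its call begins: read the wrist's pose just before it. There is no depth.
- ctrl.finish_job(): hands the job in; it is judged then, once.
The state is a dict: "t": time; "q": joint angles; "dq": joint speeds; "effort": joint torques, N m; "tool_pos": TCP position; "tool_rot": TCP orientation; "contact_force": force on the tool from outside, world axes, zero at the start; "wrist_torque": the same for the moment, N m; "opening": finger opening in m; "grip_force": force on a finger pad.
Only numpy, scipy, OpenCV 4.12 (cv2) and the standard library are available. Lean on these libraries where they do the work, as an engineer would, in place of code of your own. Each camera call takes 0.05 s, during which the arm holds its last target. There are 200 camera calls.

## Working session

There is one attempt and no reset: what is moved stays moved. The work goes in short steps, Python scripts to look and compute and a tool call to move; the robot and the scene stay as the last step left them, time stands still between calls to the robot, and variables do not carry over. Pictures are saved under pics/ and viewed, at most 14 in all, crops included, and the job is handed in when it is done.

Besides the shell and the picture viewer there is one more tool, called by a JSON object that holds its "api" and its "payload". servo_tool: Moves the arm, as the interface text tells. Its arguments: {"type":"object","properties":{"increments":{"type":"array"},"newtons":{"type":"number"}},"required":["increments"]}

```bash
mkdir -p pics
cat > h.py <<'E'
import numpy as np, cv2
from scipy.spatial.transform import Rotation as R
from station import ctrl
def shot(name,fn=None):
    o=ctrl.get_obs(); d=ctrl.get_image(name); im=d["img"]
    if name=="wrist":
        T=np.eye(4);T[:3,:3]=R.from_rotvec(o["tool_rot"]).as_matrix();T[:3,3]=o["tool_pos"]
        W=T@np.array(d["mount"]); Rc=W[:3,:3];C=W[:3,3]
    else:
        Rc=R.from_rotvec(np.array(d["rvec"]).ravel()).as_matrix().T; C=-Rc@np.array(d["tvec"]).ravel()
    c=dict(im=im,R=Rc,C=C,K=(d["fx"],d["fy"],d["cx"],d["cy"]))
    if fn: cv2.imwrite("pics/"+fn,cv2.cvtColor(im,cv2.COLOR_RGB2BGR))
    return c
def ray(c,u,v):
    fx,fy,cx,cy=c["K"]; d=c["R"]@np.array([(u-cx)/fx,(v-cy)/fy,1]); return d/np.linalg.norm(d)
def at(c,u,v,z):
    d=ray(c,u,v); return c["C"]+d*(z-c["C"][2])/d[2]
def proj(c,p):
    fx,fy,cx,cy=c["K"]; q=c["R"].T@(np.asarray(p)-c["C"]); return np.array([fx*q[0]/q[2]+cx,fy*q[1]/q[2]+cy])
E
python3 - <<'E'
from h import *
o=ctrl.get_obs(); print({k:np.round(v,3) for k,v in o.items()})
a=shot("top","top0.png"); b=shot("side","side0.png"); 
for c in(a,b):print(c["C"],c["R"].round(2).tolist(),c["K"])
E
```

```text
{'t': np.float64(0.0), 'q': array([ 1.19 ,  0.053,  1.614, -0.   ,  1.476, -0.119]), 'dq': array([-0.   ,  0.   ,  0.002, -0.001, -0.001,  0.   ]), 'effort': array([ 1.0000e-03, -3.9371e+01, -3.7017e+01, -0.0000e+00,  7.0000e-03,
       -0.0000e+00]), 'tool_pos': array([0.162, 0.603, 0.249]), 'tool_rot': array([-4.100e-01, -3.114e+00,  3.000e-03]), 'contact_force': array([-0.008,  0.218, -0.265]), 'wrist_torque': array([0.036, 0.077, 0.007]), 'grip_force': np.float64(0.0), 'opening': np.float64(0.085)}
[ 0.3972109  -0.10502032  1.42773988] [[-0.02, -1.0, 0.09], [-1.0, 0.02, -0.0], [-0.0, -0.09, -1.0]] (464.8944162493016, 464.8944162493016, 271.9734042825465, 212.31532710377485)
[ 0.0131924  -1.36489343  0.97408089] [[0.93, -0.21, 0.31], [-0.37, -0.5, 0.78], [-0.01, -0.84, -0.55]] (514.8091323411945, 514.8091323411945, 289.4354192178429, 201.60893742571338)
```

View pics/top0.png

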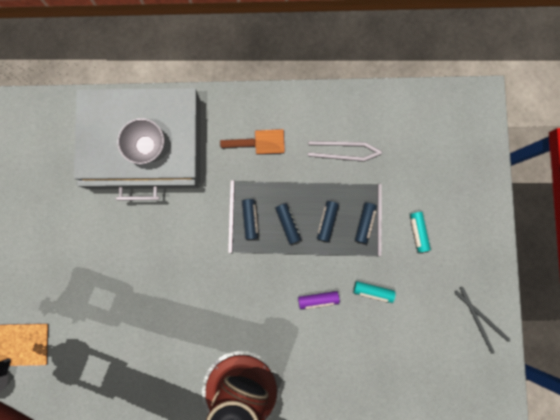

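View pics/side0.png

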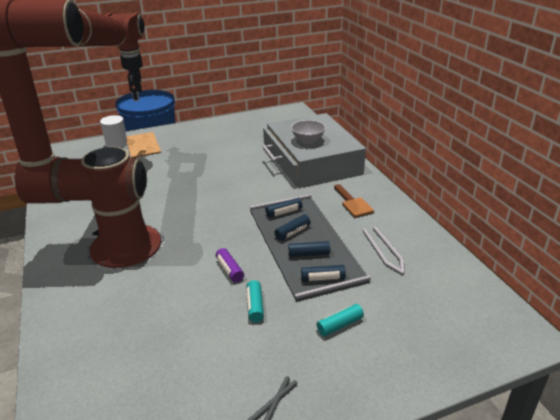

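Run:
```python
from h import *
o=ctrl.get_obs(); print(R.from_rotvec(o["tool_rot"]).as_matrix().round(3).tolist())
t=cv2.imread("pics/top0.png");s=cv2.imread("pics/side0.png")
a=cv2.resize(t[165:210,70:210],None,fx=4,fy=4,interpolation=2); b=cv2.resize(t[178:262,225:390],None,fx=4,fy=4,interpolation=2)
c=np.zeros((516+0,800,3),np.uint8); c[:180,:560]=a; c[180:516,:660]=b
cv2.imwrite("pics/m1.png",c); cv2.imwrite("pics/m2.png",cv2.resize(s[190:300,245:372],None,fx=5,fy=5,interpolation=2))
c=shot("top")
for u,v in((118,197),(162,197),(119,188),(158,188)):print(u,v,at(c,u,v,.062).round(3))
for u,v in((77,89),(196,89),(197,178),(78,180)):print(u,v,at(c,u,v,.1).round(3))
hsv=cv2.cvtColor(c["im"],cv2.COLOR_RGB2HSV)
for u,v in((250,225),(290,225),(140,197),(130,197)):print(hsv[v,u-4:u+5:2].tolist())
```

```text
[[-0.966, 0.259, -0.001], [0.259, 0.966, -0.002], [0.0, -0.002, -1.0]]
118 197 [0.583 0.35  0.062]
162 197 [0.58  0.219 0.062]
119 188 [0.61  0.347 0.062]
158 188 [0.607 0.231 0.062]
77 89 [0.901 0.461 0.1  ]
196 89 [0.893 0.111 0.1  ]
197 178 [0.628 0.109 0.1  ]
78 180 [0.63  0.453 0.1  ]
[[105, 98, 73], [105, 83, 101], [105, 76, 110], [106, 95, 78], [100, 9, 81]]
[[105, 104, 83], [105, 87, 100], [105, 92, 86], [105, 104, 64], [105, 60, 60]]
[[173, 12, 199], [177, 12, 197], [173, 12, 193], [174, 13, 193], [173, 12, 193]]
[[173, 11, 203], [173, 12, 199], [174, 13, 194], [174, 13, 197], [173, 11, 200]]
```

View pics/m1.png

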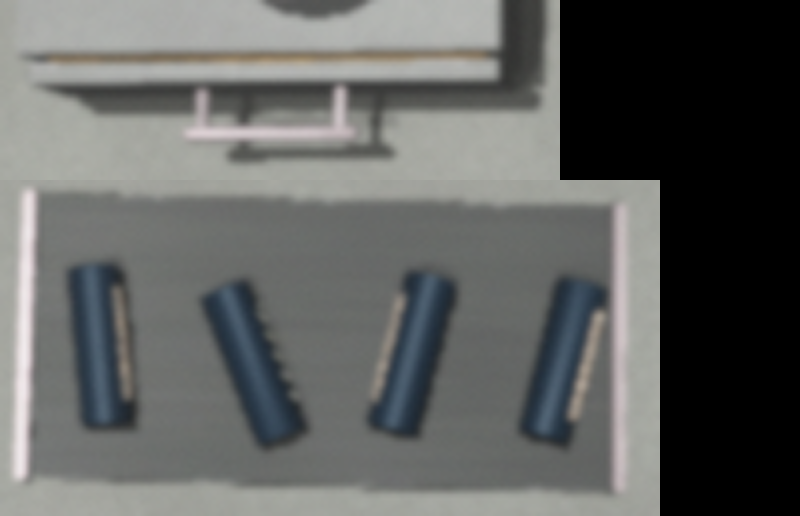

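View pics/m2.png

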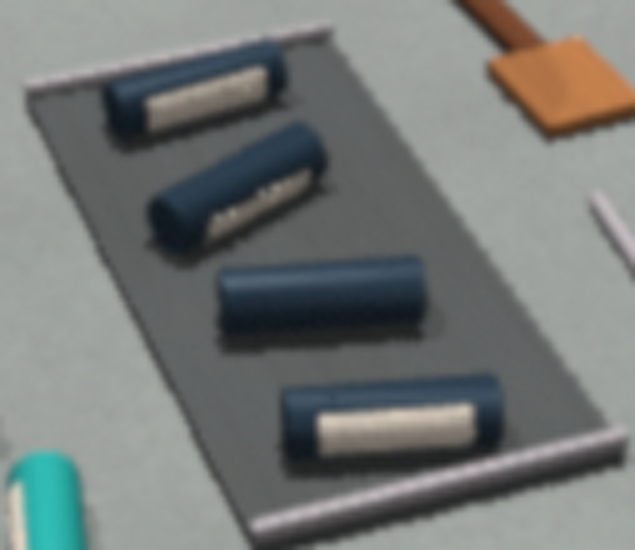

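```bash
cat >> h.py <<'E'
def plan(*wps,start=None):
    """wps (x,y,z,yawdeg of tool y, mod 180) -> prints cumulative final rows per call, <=24cm & 42deg each"""
    o=ctrl.get_obs(); M=R.from_rotvec(o["tool_rot"]).as_matrix(); p=np.array(o["tool_pos"]); y=np.degrees(np.arctan2(M[1,1],M[0,1]))
    print("now",p.round(4),"yaw",round(y,1),"q6",o["q"][5].round(2),"open",o["opening"].round(4),"F",np.round(o["contact_force"],1),"t",round(float(o["t"]),1))
    for w in wps:
        t=np.array(w[:3]); dy=(w[3]-y+90)%180-90 if len(w)>3 else 0
        n=max(1,int(np.ceil(max(np.linalg.norm(t-p)/.245,abs(dy)/42.5))))
        for i in range(n):
            f=1/(n-i); d=(t-p)*f; g=dy*f; a=np.radians(y)
            Y=np.array([np.cos(a),np.sin(a),0]); X=np.array([-np.sin(a),np.cos(a),0])
            X=np.array([-Y[1],Y[0],0])  # x = y cross z(tool, down)
            print("  dx %.1f dy %.1f dz %.1f cm turn %.1f"%(100*d@X,100*d@Y,-100*d[2],-g)); p=p+d; y+=g; dy-=g
E
python3 - <<'E'
from h import *
plan((.581,.285,.14,-1.3+0),(.581,.285,.066))
E
```

```text
Traceback (most recent call last):
  File "h.py", line 23, in plan
    print("now",p.round(4),"yaw",round(y,1),"q6",o["q"][5].round(2),"open",o["opening"].round(4),"F",np.round(o["contact_force"],1),"t",round(float(o["t"]),1))
                                                                           ^^^^^^^^^^^^^^^^^^
AttributeError: 'float' object has no attribute 'round'
```

```bash
sed -i 's/o\["opening"\].round(4)/round(float(o["opening"]),4)/; s/o\["q"\]\[5\].round(2)/round(float(o["q"][5]),2)/; /X=np.array(\[-np.sin/s/; X=.*$//' h.py
python3 - <<'E'
from h import *
plan((.581,.285,.14,-1.3+0),(.581,.285,.066))
E
```

```text
now [0.1616 0.6033 0.2493] yaw 75.0 q6 -0.12 open 0.0853 F [1.  0.  0.6] t 0.1
  dx -16.2 dy -6.6 dz 3.6 cm turn 25.4
  dx -17.5 dy 1.0 dz 3.6 cm turn 25.4
  dx -15.4 dy 8.4 dz 3.6 cm turn 25.4
  dx 0.0 dy 0.0 dz 7.4 cm turn -0.0
```

{"api": "servo_tool", "payload": {"increments": [[[2.4,-3.2,-1.3,0.7,5.1],[2.4,-6.5,-2.6,1.4,10.2],[2.4,-9.7,-4.0,2.2,15.2],[2.4,-13.0,-5.3,2.9,20.3],[2.4,-16.2,-6.6,3.6,25.4]]]}}

```text
t: 0.65
tool_pos: [0.302, 0.4969, 0.2137]
tool_rot: [-1.09, -2.946, 0.001]
contact_force: [0.8, 0.3, -0.1]
opening: 0.0239
grip_force: 0.0
```

{"api": "servo_tool", "payload": {"increments": [[[2.4,-3.5,0.2,0.7,5.1],[2.4,-7,0.4,1.4,10.2],[2.4,-10.5,0.6,2.2,15.2],[2.4,-14,0.8,2.9,20.3],[2.4,-17.5,1.0,3.6,25.4]]]}}

```text
t: 1.15
tool_pos: [0.4417, 0.3911, 0.1776]
tool_rot: [-1.711, -2.634, 0.001]
contact_force: [0.6, 0.4, -1.0]
opening: 0.0239
grip_force: 0.0
```

{"api": "servo_tool", "payload": {"increments": [[[2.4,-3.1,1.7,0.7,5.1],[2.4,-6.2,3.4,1.4,10.2],[2.4,-9.2,5.0,2.2,15.2],[2.4,-12.3,6.7,2.9,20.3],[2.4,-15.4,8.4,3.6,25.4]]]}}

```text
t: 1.65
tool_pos: [0.5814, 0.2851, 0.1415]
tool_rot: [-2.248, -2.194, 0.001]
contact_force: [0.8, 0.0, -0.1]
opening: 0.0241
grip_force: 0.0
```

Run:
```python
from h import *
c=shot("wrist","w1.png"); print(c["C"],c["K"])
plan((.581,.285,.066,-1.3))
```

```text
[0.5838288  0.36972835 0.26297045] (336.91765308890683, 336.91765308890683, 282.84402659587755, 208.72883180499244)
now [0.5847 0.2814 0.1404] yaw -1.8 q6 0.37 open 0.0238 F [ 1.3 -3.7  0.1] t 1.7
  dx 0.4 dy -0.4 dz 7.4 cm turn -0.5
```

View pics/w1.png

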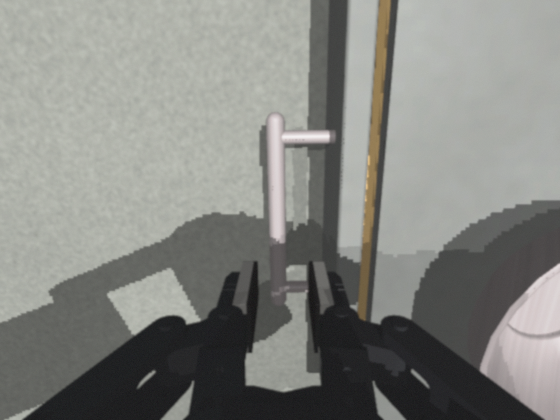

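Run:
```python
from h import *
c=shot("wrist")
for p in((275,118),(279,300),(335,136),(345,20),(337,220)):print(at(c,*p,.062).round(4))
plan((.581,.285,.066,-1.3))
```

```text
[0.5829 0.3521 0.062 ]
[0.5808 0.2301 0.062 ]
[0.6175 0.3408 0.062 ]
[0.6216 0.4007 0.062 ]
[0.6197 0.2882 0.062 ]
now [0.5826 0.2831 0.1407] yaw -1.5 q6 0.36 open 0.024 F [-1.4 -0.4 -0.5] t 1.8
  dx 0.2 dy -0.2 dz 7.5 cm turn -0.2
```

{"api": "servo_tool", "payload": {"increments": [[[2.4,0.6,0,2,0],[2.4,0.6,0,4,0],[2.4,0.6,0,6,0],[2.4,0.6,0,7.5,0],[2.4,0.6,0,7.5,0]]]}}

```text
t: 2.25
tool_pos: [0.58, 0.2925, 0.0661]
tool_rot: [-2.243, -2.199, 0.002]
contact_force: [-0.8, 0.4, 0.9]
opening: 0.0239
grip_force: 0.0
```

{"api": "servo_tool", "payload": {"increments": [[[0.5,0,0,0,0],[0.5,0,0,0,0],[0.5,0,0,0,0],[0.5,0,0,0,0]]], "newtons": 40}}

```text
t: 2.65
tool_pos: [0.5804, 0.2925, 0.0672]
tool_rot: [-2.244, -2.198, 0.0]
contact_force: [-0.5, 1.5, -1.2]
opening: 0.0093
grip_force: 38.9
```

{"api": "servo_tool", "payload": {"increments": [[[0.5,0,-2,0,0],[0.5,0,-5,0,0],[0.5,0,-8,0,0],[0.5,0,-11,0,0],[0.5,0,-13,0,0]]]}}

```text
t: 3.15
tool_pos: [0.4496, 0.2941, 0.0672]
tool_rot: [2.243, 2.198, -0.001]
contact_force: [1.6, -2.6, -2.6]
opening: 0.0091
grip_force: 41.5
```

{"api": "servo_tool", "payload": {"increments": [[[0.5,0,-1,0,0],[0.5,0,-2,0,0],[0.5,0,-3,0,0],[0.5,0,-3.5,0,0]]]}}

```text
t: 3.55
tool_pos: [0.4157, 0.2945, 0.0672]
tool_rot: [2.243, 2.197, -0.003]
contact_force: [1.2, -5.4, -1.4]
opening: 0.0094
grip_force: 41.6
```

{"api": "servo_tool", "payload": {"increments": [[[2.4,0,0,0,0],[2.4,0,0,0,0],[2.4,0,0,-3,0],[2.4,0,0,-7,0],[2.4,0,0,-12,0]]]}}

```text
t: 4.05
tool_pos: [0.4152, 0.2954, 0.1873]
tool_rot: [-2.244, -2.196, 0.004]
contact_force: [1.2, 1.3, -0.1]
opening: 0.0242
grip_force: 0.0
```

{"api": "servo_tool", "payload": {"increments": [[[8,0,0,-4,0],[8,0,0,-8,0],[8,0,0,-12,0],[8,-5,0,-14,0],[8,-10,0,-14,0]]]}}

```text
t: 4.55
tool_pos: [0.4154, 0.1997, 0.3327]
tool_rot: [2.238, 2.199, 0.013]
contact_force: [1.0, -1.1, -0.1]
opening: 0.0799
grip_force: 0.0
```

Run:
```python
from h import *
plan()
c=shot("top","top1.png")
t=cv2.imread("pics/top1.png"); a=cv2.resize(t[80:270,65:395],None,fx=2.4,fy=2.4,interpolation=2)
cv2.imwrite("pics/m3.png",a)
```

```text
now [0.4154 0.1997 0.3327] yaw -1.0 q6 0.3 open 0.0799 F [ 1.  -1.1 -0.1] t 4.5
```

View pics/m3.png

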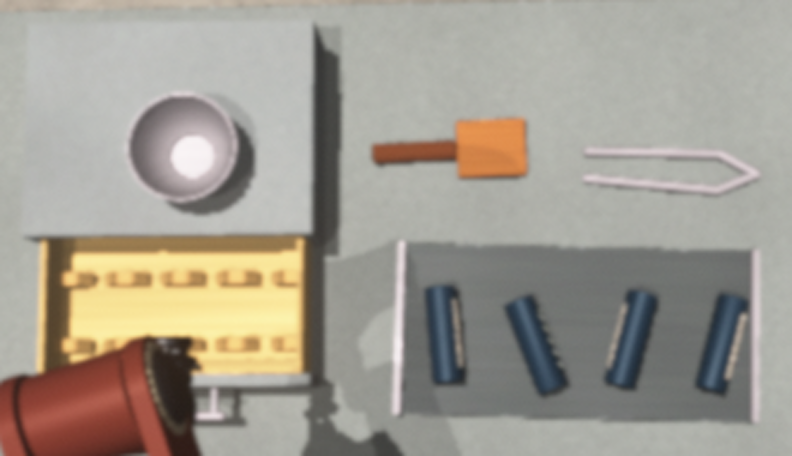

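```bash
cat >> h.py <<'E'
def bars(c,minA=300,z=.03):
    """blue bars: returns list of (x,y,axis yaw deg,len,width) at axis height"""
    hsv=cv2.cvtColor(c["im"],cv2.COLOR_RGB2HSV); m=cv2.inRange(hsv,(98,60,20),(115,255,255))
    m=cv2.morphologyEx(m,cv2.MORPH_OPEN,np.ones((2,2),np.uint8)); out=[]
    for k in cv2.findContours(m,0,2)[0]:
        if cv2.contourArea(k)<minA: continue
        h=cv2.convexHull(k)[:,0]
        P=np.array([at(c,u,v,z)[:2] for u,v in h],np.float32)
        (x,y),(w,l),a=cv2.minAreaRect(P*1000); 
        b=cv2.boxPoints(((x,y),(w,l),a)); e=b[1]-b[0]; f=b[2]-b[1]; e=e if np.hypot(*e)>np.hypot(*f) else f
        out.append((x/1000,y/1000,np.degrees(np.arctan2(e[1],e[0]))%180,max(w,l),min(w,l)))
    return sorted(out,key=lambda b:-b[1])
E
python3 - <<'E'
from h import *
c=shot("top")
for b in bars(c,150):print(np.round(b,4))
for u,v in((65+402/2.4,80+242/2.4),(65+756/2.4,80+250/2.4),(65+756/2.4,80+415/2.4),(65+398/2.4,80+412/2.4)):print("slab",at(c,u,v,.015).round(3))
for mx in(102,155,212,264):
  for my in (278,345): print("notch",at(c,65+mx/2.4,80+my/2.4,.045).round(3))
plan((.69,-.1,.33,90))
E
```

```text
[ 5.08800e-01 -3.92000e-02  4.14180e+00  1.17307e+02  3.25438e+01]
[  0.4932  -0.1547  20.6649 118.6644  33.5347]
[  0.4981  -0.2759 163.4289 120.1126  33.4278]
[  0.4911  -0.3886 163.2965 120.802   33.7356]
[ 2.430000e-02 -8.860000e-01  6.411880e+01  1.138302e+02  3.955080e+01]
[  0.6973  -0.8965 111.0799 130.8607  36.5999]
slab [0.632 0.014 0.015]
slab [ 0.611 -0.439  0.015]
slab [ 0.401 -0.43   0.015]
slab [0.415 0.022 0.015]
notch [0.589 0.387 0.045]
notch [0.505 0.386 0.045]
notch [0.588 0.321 0.045]
notch [0.504 0.32  0.045]
notch [0.586 0.249 0.045]
notch [0.502 0.249 0.045]
notch [0.585 0.184 0.045]
notch [0.501 0.185 0.045]
now [0.4151 0.196  0.3298] yaw -1.5 q6 0.31 open 0.08 F [-0.6  0.5  0.1] t 4.7
  dx -9.6 dy 9.4 dz -0.0 cm turn 29.5
  dx -3.7 dy 12.9 dz -0.0 cm turn 29.5
  dx 3.1 dy 13.1 dz -0.0 cm turn 29.5
```

Run:
```python
from h import *
plan((.491,-.389,.25,73.3))
```

```text
now [0.4151 0.196  0.3298] yaw -1.5 q6 0.31 open 0.08 F [-0.6  0.5  0.1] t 4.7
  dx -19.4 dy 3.1 dz 2.7 cm turn -24.9
  dx -18.9 dy -5.4 dz 2.7 cm turn -24.9
  dx -14.8 dy -12.9 dz 2.7 cm turn -24.9
```

{"api": "servo_tool", "payload": {"increments": [[[6,-3.9,0.6,0.5,-5],[6,-7.8,1.2,1.1,-10],[6,-11.6,1.8,1.6,-15],[6,-15.5,2.4,2.2,-20],[6,-19.4,3.1,2.7,-24.9]]]}}

```text
t: 5.15
tool_pos: [0.4413, 0.0036, 0.3005]
tool_rot: [1.712, 2.633, 0.003]
contact_force: [1.2, 0.0, 0.5]
opening: 0.0597
grip_force: 0.0
```

{"api": "servo_tool", "payload": {"increments": [[[6,-3.8,-1.1,0.5,-5],[6,-7.6,-2.2,1.1,-10],[6,-11.3,-3.2,1.6,-15],[6,-15.1,-4.3,2.2,-20],[6,-18.9,-5.4,2.7,-24.9]]]}}

```text
t: 5.65
tool_pos: [0.4681, -0.1917, 0.2733]
tool_rot: [1.105, 2.939, 0.001]
contact_force: [0.9, -0.1, 0.3]
opening: 0.0597
grip_force: 0.0
```

{"api": "servo_tool", "payload": {"increments": [[[6,-3,-2.6,0.5,-5],[6,-5.9,-5.2,1.1,-10],[6,-8.9,-7.7,1.6,-15],[6,-11.8,-10.3,2.2,-20],[6,-14.8,-12.9,2.7,-24.9]]]}}

```text
t: 6.15
tool_pos: [0.4939, -0.3864, 0.2459]
tool_rot: [0.445, 3.109, 0.001]
contact_force: [0.5, 0.7, 0.3]
opening: 0.0601
grip_force: 0.0
```

{"api": "servo_tool", "payload": {"increments": [[[6,0,0,0,0],[6,0,0,0,0]]]}}

```text
t: 6.35
tool_pos: [0.4934, -0.3851, 0.2456]
tool_rot: [-0.453, -3.108, -0.002]
contact_force: [-0.7, -0.4, 0.2]
opening: 0.06
grip_force: 0.0
```

Run:
```python
from h import *
plan((.491,-.389,.25,73.3))
c=shot("wrist","w2.png")
for b in bars(c,1000):print(np.round(b,4))
```

```text
now [ 0.4934 -0.3851  0.2456] yaw 73.4 q6 -2.06 open 0.06 F [-0.7 -0.4  0.2] t 6.3
  dx 0.1 dy -0.4 dz -0.4 cm turn 0.1
[  0.4999  -0.1486  20.1758 134.4116  43.1791]
[  0.5029  -0.2706 163.3835 124.579   40.3715]
[  0.4961  -0.384  163.8996 125.8088  37.3659]
```

View pics/w2.png

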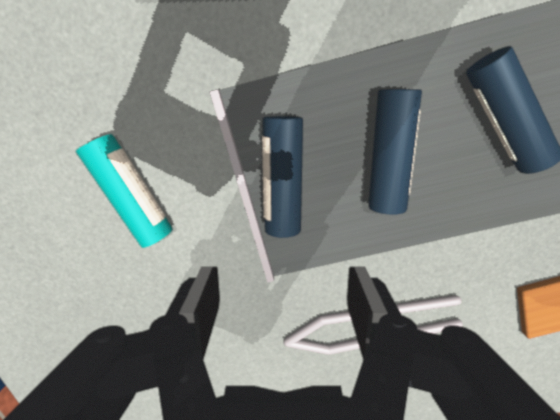

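```bash
cat >> h.py <<'E'
def label(c,x,y,yaw,z=.03,vmin=120,debug=False):
    """angles phi (deg, 0=up, + toward n=(-sin,cos) i.e. +y side) of label pixels on the cylinder"""
    a=np.radians(yaw); A=np.array([np.cos(a),np.sin(a),0]); N=np.array([-np.sin(a),np.cos(a),0])
    if N[1]<0: A,N=-A,-N
    u0,v0=proj(c,(x,y,z)).astype(int); hsv=cv2.cvtColor(c["im"],cv2.COLOR_RGB2HSV); r=.0203
    H=[]
    for v in range(max(0,v0-110),min(420,v0+110)):
        for u in range(max(0,u0-110),min(560,u0+110)):
            p=hsv[v,u]
            if not(p[2]>vmin and p[0]<40 and 15<p[1]<120): continue
            d=ray(c,u,v); o=c["C"]-np.array([x,y,z]); dn,dz,on,oz=d@N,d[2],o@N,o[2]
            k=dn*dn+dz*dz; b=dn*on+dz*oz; D=b*b-k*(on*on+oz*oz-r*r)
            if D<0: continue
            h=o+d*(-b-np.sqrt(D))/k
            if abs(h@A)<.05: H.append((np.degrees(np.arctan2(h@N,h[2])),h@A*1000))
    H=np.array(H)
    if len(H)<15: print("label few",len(H)); return
    print("label n",len(H),"phi 3/50/97%%: %.0f %.0f %.0f"%tuple(np.percentile(H[:,0],(3,50,97))),"axial",np.percentile(H[:,1],(2,98)).round(0))
E
python3 - <<'E'
from h import *
c=shot("wrist"); hsv=cv2.cvtColor(c["im"],cv2.COLOR_RGB2HSV)
for v in(128,150,230):print(hsv[v,252:310:3].tolist())
for v in(100,150):print(hsv[v,362:430:4].tolist())
for b in bars(c,1000):
    print(np.round(b,4)); label(c,*b[:3])
E
```

```text
[[60, 3, 86], [54, 10, 132], [60, 7, 105], [90, 8, 64], [102, 94, 60], [103, 98, 73], [105, 100, 84], [105, 103, 92], [102, 99, 95], [103, 98, 96], [103, 82, 106], [104, 69, 122], [102, 65, 125], [104, 78, 108], [103, 97, 89], [104, 98, 81], [103, 98, 73], [90, 7, 103], [50, 7, 111], [60, 7, 111]]
[[60, 3, 76], [60, 3, 76], [30, 7, 74], [17, 26, 87], [16, 41, 209], [21, 32, 222], [102, 29, 89], [103, 101, 81], [103, 97, 84], [103, 94, 68], [103, 86, 74], [103, 77, 80], [103, 73, 116], [103, 87, 100], [103, 100, 87], [105, 96, 82], [103, 87, 73], [60, 5, 111], [50, 7, 114], [70, 7, 116]]
[[0, 12, 210], [177, 12, 213], [176, 12, 176], [40, 7, 109], [100, 20, 78], [103, 104, 66], [105, 102, 75], [104, 100, 82], [105, 95, 89], [103, 94, 95], [104, 90, 96], [103, 95, 97], [104, 100, 92], [102, 98, 86], [104, 98, 83], [103, 93, 74], [95, 16, 93], [53, 9, 112], [75, 5, 109], [60, 5, 110]]
[[54, 11, 115], [60, 7, 110], [50, 12, 62], [60, 4, 58], [105, 85, 42], [104, 99, 54], [103, 100, 61], [104, 96, 72], [102, 94, 79], [102, 96, 88], [103, 79, 103], [102, 73, 119], [103, 77, 109], [105, 99, 90], [103, 100, 92], [60, 8, 129], [60, 8, 130]]
[[70, 7, 107], [60, 5, 56], [75, 9, 56], [103, 78, 46], [104, 92, 58], [103, 98, 68], [104, 96, 85], [104, 104, 96], [104, 94, 109], [104, 80, 127], [102, 86, 122], [104, 104, 105], [103, 104, 96], [21, 19, 178], [60, 6, 128], [60, 4, 128], [50, 6, 128]]
[  0.4999  -0.1485  20.2897 134.4282  42.991 ]
label n 277 phi 3/50/97%: -104 -90 -81 axial [-44.  36.]
[  0.5033  -0.2707 163.4187 123.8588  40.416 ]
label n 117 phi 3/50/97%: 41 47 52 axial [-44.  35.]
[  0.4962  -0.3842 163.3692 125.773   37.5046]
label n 501 phi 3/50/97%: -80 -55 -41 axial [-45.  36.]
```

{"api": "servo_tool", "payload": {"increments": [[[5.5,0,0.3,5,0],[5.5,0,0.6,10,0],[5.5,0,0.6,14,0],[5.5,0,0.6,17,0],[5.5,0,0.6,18,0]]], "newtons": 25}}

```text
t: 6.95
tool_pos: [0.4931, -0.3758, 0.0625]
tool_rot: [-0.448, -3.104, -0.006]
contact_force: [-0.1, -0.2, -0.5]
opening: 0.0551
grip_force: 0.0
```

{"api": "servo_tool", "payload": {"increments": [[[5.5,0,0,1,0],[5.5,0,0,2,0],[5.5,0,0.5,2,0],[5.5,0,1,2,0],[5.5,0,1.5,2,0]]]}}

```text
t: 7.45
tool_pos: [0.4999, -0.365, 0.0478]
tool_rot: [0.451, 3.107, -0.002]
contact_force: [-0.8, -0.9, 0.9]
opening: 0.0555
grip_force: 0.5
```

{"api": "servo_tool", "payload": {"increments": [[[5.5,0,0.4,0,0],[5.5,0,0.7,0,0],[5.2,0,0.7,0,0],[4.8,0,0.7,0,0],[4.4,0,0.7,0.8,0]]]}}

```text
t: 7.95
tool_pos: [0.5016, -0.3585, 0.0391]
tool_rot: [0.451, 3.107, -0.002]
contact_force: [0.7, -0.2, 0.9]
opening: 0.0443
grip_force: 0.1
```

Run:
```python
from h import *
plan()
c=shot("wrist","w3.png")
for b in bars(c,1000):print(np.round(b,4)); label(c,*b[:3])
```

```text
now [ 0.5016 -0.3585  0.0391] yaw 73.5 q6 -2.02 open 0.0443 F [ 0.7 -0.2  0.9] t 8.0
[  0.5061  -0.2711 163.4476 132.9565  46.3412]
label few 0
[  0.499   -0.3545 163.3837 120.7372  39.4212]
label n 8466 phi 3/50/97%: -24 4 39 axial [-41.  27.]
```

View pics/w3.png

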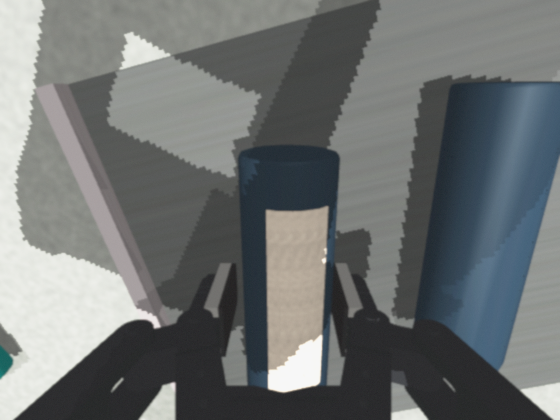

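{"api": "servo_tool", "payload": {"increments": [[[4.4,0,-0.05,0.3,0],[4.4,0,-0.1,0.7,0],[4.4,0,-0.1,0.7,0],[3.5,0,-0.1,0.7,0],[3.5,0,-0.1,0.7,0]]], "newtons": 60}}

```text
t: 8.5
tool_pos: [0.5005, -0.3587, 0.0309]
tool_rot: [-0.451, -3.109, -0.0]
contact_force: [0.0, -0.0, -2.0]
opening: 0.0384
grip_force: 60.8
```

Run:
```python
from h import *
c=shot("wrist")
for b in bars(c,1000):print(np.round(b,4)); label(c,*b[:3])
plan((.5016,-.3585,.2),(.545,.18,.2,91.2))
```

```text
[  0.506   -0.2709 163.4913 132.5486  47.2377]
label few 0
[  0.4927  -0.3553 163.1933 109.4954  39.3601]
label n 9797 phi 3/50/97%: -28 1 36 axial [-35.  33.]
now [ 0.5004 -0.3587  0.0309] yaw 73.5 q6 -2.03 open 0.0383 F [ 0.8  0.2 -2.2] t 8.6
  dx -0.1 dy 0.1 dz -16.9 cm turn -0.0
  dx 3.7 dy 17.6 dz -0.0 cm turn -5.9
  dx 1.9 dy 17.9 dz -0.0 cm turn -5.9
  dx 0.0 dy 18.0 dz -0.0 cm turn -5.9
```

{"api": "servo_tool", "payload": {"increments": [[[3.5,0,0,-1,0],[3.5,0,0,-3,0],[3.5,0,0,-6,0],[3.5,0,0,-9,0],[3.5,0,0,-11,0]]]}}

```text
t: 9.05
tool_pos: [0.5011, -0.3594, 0.144]
tool_rot: [0.45, 3.107, -0.003]
contact_force: [0.9, -0.0, -3.9]
opening: 0.0383
grip_force: 60.8
```

{"api": "servo_tool", "payload": {"increments": [[[3.5,0.7,3.5,0,-1],[3.5,1.5,7,0,-2],[3.5,2.2,10.6,0,-3],[3.5,3,14.1,0,-4],[3.5,3.7,17.6,0,-5.2]]]}}

```text
t: 9.55
tool_pos: [0.5146, -0.1781, 0.1413]
tool_rot: [-0.308, -3.126, 0.0]
contact_force: [0.9, -0.2, -4.7]
opening: 0.0386
grip_force: 61.1
```

{"api": "servo_tool", "payload": {"increments": [[[3.5,0.4,3.5,0,-1],[3.5,0.8,7,0,-2],[3.5,1.1,10.6,0,-3],[3.5,1.5,14.1,0,-4],[3.5,1.9,17.7,0,-5.2]]]}}

```text
t: 10.05
tool_pos: [0.5308, -0.001, 0.1415]
tool_rot: [0.166, 3.137, -0.001]
contact_force: [1.7, 0.5, -4.6]
opening: 0.0381
grip_force: 61.1
```

{"api": "servo_tool", "payload": {"increments": [[[3.5,0,3.5,0,-1],[3.5,0,7,0,-2],[3.5,0,10.6,0,-3],[3.5,0,14.1,0,-4],[3.5,0,17.9,0,-5.1]]]}}

```text
t: 10.55
tool_pos: [0.5499, 0.1768, 0.1414]
tool_rot: [-0.026, -3.141, 0.001]
contact_force: [0.9, -0.2, -3.7]
opening: 0.0381
grip_force: 61.1
```

{"api": "servo_tool", "payload": {"increments": [[[3.5,0,0,0,0],[3.5,0,0,0,0]]]}}

```text
t: 10.75
tool_pos: [0.5498, 0.1761, 0.1412]
tool_rot: [-0.025, -3.141, 0.001]
contact_force: [-0.0, -0.7, -4.6]
opening: 0.0384
grip_force: 61.6
```

Run:
```python
from h import *
c=shot("wrist","w4.png")
plan((.545,.18,.14,89))
```

```text
now [0.5498 0.1754 0.1411] yaw 89.0 q6 -1.37 open 0.0384 F [-0.5 -0.7 -4.5] t 10.8
  dx 0.5 dy 0.5 dz 0.1 cm turn 0.0
```

View pics/w4.png

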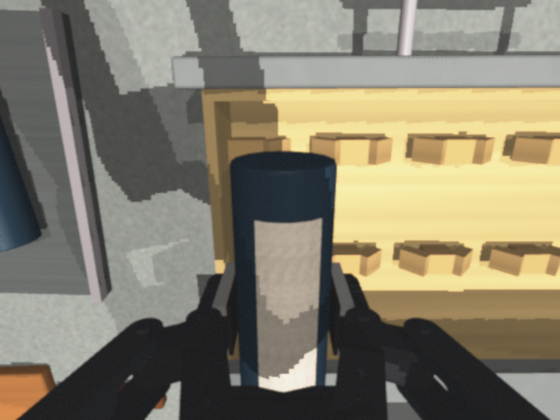

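Run:
```python
from h import *
c=shot("wrist"); print(c["C"].round(3), c["R"][:,2].round(3))
for z in(.03,.036,.042,.048,.054):
    P=[at(c,u,v,z) for u,v in((300,138),(401,137),(503,136),(390,246),(481,246))]; F=at(c,350,57,z+.045)
    print(z,[p[:2].round(3).tolist() for p in P],np.linalg.norm(P[2]-P[0])/2, np.linalg.norm(P[4]-P[3]),(P[1]-P[3])[0].round(3),F.round(3))
s=shot("side","side1.png"); t=shot("top","top2.png")
cv2.imwrite("pics/m4.png",cv2.resize(cv2.imread("pics/side1.png")[110:190,230:390],None,fx=5,fy=5,interpolation=2))
```

```text
[0.466 0.177 0.263] [ 0.326 -0.007 -0.945]
0.03 [[0.496, 0.188], [0.496, 0.257], [0.497, 0.326], [0.578, 0.257], [0.579, 0.326]] 0.06896145100943954 0.06907618137311816 -0.082 [0.45  0.212 0.075]
0.036 [[0.495, 0.188], [0.495, 0.255], [0.496, 0.323], [0.575, 0.255], [0.576, 0.322]] 0.06718254708606536 0.06729431790798422 -0.079 [0.45  0.211 0.081]
0.042 [[0.494, 0.188], [0.495, 0.253], [0.495, 0.319], [0.572, 0.253], [0.573, 0.318]] 0.06540364316269116 0.06551245444285021 -0.077 [0.451 0.21  0.087]
0.048 [[0.493, 0.188], [0.494, 0.251], [0.495, 0.315], [0.569, 0.25], [0.57, 0.314]] 0.063624739239317 0.06373059097771627 -0.075 [0.451 0.209 0.093]
0.054 [[0.493, 0.187], [0.493, 0.249], [0.494, 0.311], [0.566, 0.248], [0.567, 0.31]] 0.06184583531594283 0.06194872751258229 -0.073 [0.452 0.207 0.099]
```

View pics/m4.png

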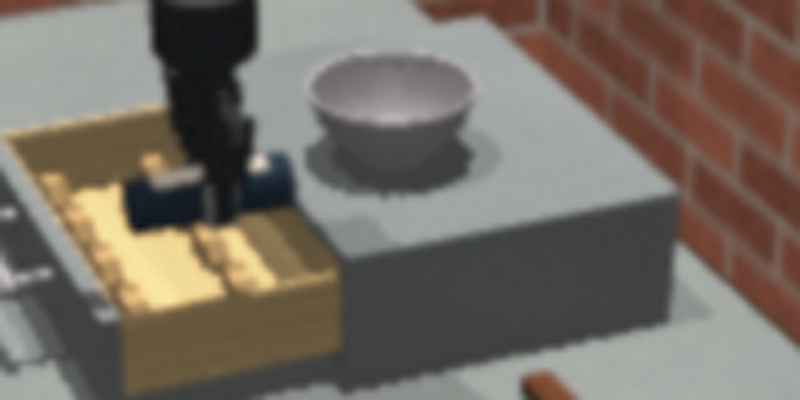

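{"api": "servo_tool", "payload": {"increments": [[[3.5,0.6,0.6,0,0],[3.5,1.2,1.2,1,0],[3.5,1.2,1.2,4,0],[3.5,1.2,1.2,7,0],[3.5,1.2,1.2,8.6,0]]]}}

```text
t: 11.45
tool_pos: [0.536, 0.1882, 0.0524]
tool_rot: [-0.028, -3.137, -0.0]
contact_force: [-10.7, 11.7, 50.6]
opening: 0.0384
grip_force: 68.5
```

{"api": "servo_tool", "payload": {"increments": [[[3.5,0,0,0.2,0],[3.5,0,0,0.4,0],[3.5,0,0,0.6,0],[3.5,0,0,0.8,0]]]}}

```text
t: 11.85
tool_pos: [0.5424, 0.1886, 0.0523]
tool_rot: [0.027, 3.133, 0.002]
contact_force: [-0.5, -1.0, 18.7]
opening: 0.0385
grip_force: 64.3
```

Run:
```python
from h import *
plan()
c=shot("wrist","w5.png")
```

```text
now [0.5424 0.1886 0.0523] yaw 89.0 q6 -1.35 open 0.0385 F [-0.5 -1.  18.7] t 11.8
```

View pics/w5.png

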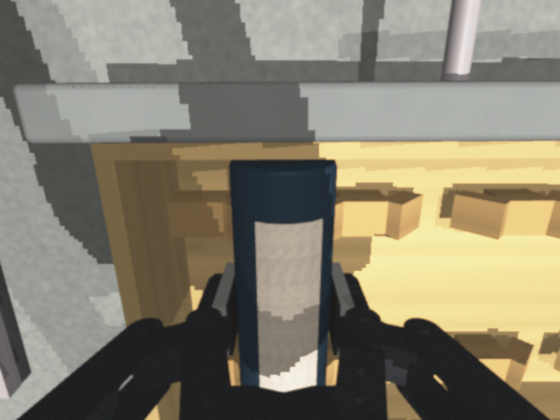

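```bash
cat >> h.py <<'E'
def tri(c1,p1,c2,p2):
    d1,d2=ray(c1,*p1),ray(c2,*p2); A=np.array([d1,-d2]).T
    s=np.linalg.lstsq(A,c2["C"]-c1["C"],rcond=None)[0]; a=c1["C"]+s[0]*d1; b=c2["C"]+s[1]*d2
    return (a+b)/2, np.linalg.norm(a-b)
E
python3 - <<'E'
from h import *
c2=shot("wrist"); print(c2["C"]); c1=dict(c2); c1["C"]=c2["C"]+np.array([.5498-.5424,.1754-.1886,.1411-.0523])
for n,a,b in(("front corner outer",(173,57),(15,86)),("front inner corner",(173,88),(25,141)),("seg2 topface left",(310,135),(335,190)),("gap R",(413,135),(452,193)),("gap L base",(390,160),(420,200))):
    print(n,tri(c1,a,c2,b))
for z in(.02,.028,.036,.044):print(z,at(c2,437,228,z),at(c2,437,205,z))
E
```

```text
[0.45769258 0.19037381 0.17302718]
front corner outer (array([0.4530299 , 0.12647516, 0.088108  ]), np.float64(0.0059054764267079405))
front inner corner (array([0.46633523, 0.12500994, 0.08807112]), np.float64(0.00526464161047591))
seg2 topface left (array([0.48379149, 0.19646519, 0.09500331]), np.float64(0.013603958730101938))
gap R (array([0.49450589, 0.25491798, 0.05254428]), np.float64(0.004134599267961968))
gap L base (array([ 0.51948554,  0.26480202, -0.00696142]), np.float64(0.004615804164318654))
0.02 [0.52377609 0.26535112 0.02      ] [0.51176103 0.26373163 0.02      ]
0.028 [0.52032136 0.26143144 0.028     ] [0.50893442 0.2598966  0.028     ]
0.036 [0.51686662 0.25751175 0.036     ] [0.50610782 0.25606158 0.036     ]
0.044 [0.51341189 0.25359207 0.044     ] [0.50328121 0.25222656 0.044     ]
```

{"api": "servo_tool", "payload": {"increments": [[[3.5,0,0,-0.4,0],[3.5,0,0,-0.7,0],[4.4,0,0,-0.7,0],[5.2,0,0,-0.7,0],[5.2,0,0,-0.7,0]]]}}

```text
t: 12.45
tool_pos: [0.5384, 0.1878, 0.0542]
tool_rot: [0.027, 3.141, -0.0]
contact_force: [-0.3, -0.3, -0.7]
opening: 0.052
grip_force: 0.0
```

{"api": "servo_tool", "payload": {"increments": [[[5.2,0,0,-2,0],[5.2,0,0,-5,0],[5.2,0,0,-9,0],[5.2,0,0,-14,0],[5.2,0,0,-17,0]]]}}

```text
t: 12.95
tool_pos: [0.5397, 0.1881, 0.2287]
tool_rot: [0.027, 3.136, 0.002]
contact_force: [0.6, -0.1, 0.2]
opening: 0.052
grip_force: 0.0
```

Run:
```python
from h import *
c=shot("wrist")
for b in bars(c,1000,.052):print(np.round(b,4)); label(c,*b[:3],z=.052)
plan((.50,-.27,.25,73.4))
t=shot("top")
for b in bars(t,150):print(np.round(b,4))
```

```text
[  0.543    0.1902 179.2294 124.0602  36.6367]
label n 1588 phi 3/50/97%: -26 11 72 axial [-46.  36.]
[ 5.094000e-01 -1.860000e-02  4.207000e+00  1.166528e+02  4.355870e+01]
label n 162 phi 3/50/97%: -34 -29 -24 axial [-40.  32.]
now [0.5419 0.1886 0.234 ] yaw 89.0 q6 -1.35 open 0.0523 F [1.  0.8 4.3] t 13.0
  dx 1.7 dy -23.0 dz -0.8 cm turn 7.8
  dx -1.4 dy -23.0 dz -0.8 cm turn 7.8
[ 5.08800e-01 -3.91000e-02  4.14180e+00  1.17307e+02  3.27366e+01]
[  0.4935  -0.1548  20.4234 119.2394  33.523 ]
[  0.4981  -0.2757 163.0051 120.2219  33.9148]
[ 2.430000e-02 -8.860000e-01  6.411880e+01  1.138302e+02  3.955080e+01]
[  0.6973  -0.8964 111.0799 130.7253  36.5999]
```

{"api": "servo_tool", "payload": {"increments": [[[6,0.3,-4.6,-0.2,1.6],[6,0.7,-9.2,-0.3,3.2],[6,1,-13.8,-0.5,4.8],[6,1.4,-18.4,-0.6,6.4],[6,1.7,-23,-0.8,7.8]]]}}

```text
t: 13.55
tool_pos: [0.5163, -0.0433, 0.2308]
tool_rot: [-0.242, -3.13, -0.0]
contact_force: [0.5, -0.2, 0.6]
opening: 0.06
grip_force: 0.0
```

{"api": "servo_tool", "payload": {"increments": [[[6,-0.3,-4.6,-0.2,1.6],[6,-0.5,-9.2,-0.3,3.2],[6,-0.8,-13.8,-0.5,4.8],[6,-1.1,-18.4,-0.6,6.4],[6,-1.4,-23,-0.8,7.8]]]}}

```text
t: 14.05
tool_pos: [0.495, -0.2728, 0.2387]
tool_rot: [-0.455, -3.107, -0.002]
contact_force: [0.7, -0.3, -0.7]
opening: 0.0601
grip_force: 0.0
```

{"api": "servo_tool", "payload": {"increments": [[[6,0,0,0,0],[6,0,0,0,0]]]}}

```text
t: 14.25
tool_pos: [0.4954, -0.2717, 0.2388]
tool_rot: [-0.456, -3.106, -0.002]
contact_force: [-0.4, 0.5, -0.0]
opening: 0.0605
grip_force: 0.0
```

Run:
```python
from h import *
c=shot("wrist")
for b in bars(c,1000):print(np.round(b,4)); label(c,*b[:3])
plan((.4985,-.2695,.034,73.4))
```

```text
[ 5.159000e-01 -3.460000e-02  4.656000e+00  1.304306e+02  4.480650e+01]
label n 1269 phi 3/50/97%: -107 -74 -55 axial [-45.  36.]
[  0.4998  -0.1485  20.3266 130.2887  38.7419]
label n 93 phi 3/50/97%: -91 -83 -75 axial [-45.  32.]
[  0.5035  -0.2712 163.1813 126.8167  37.1117]
label n 262 phi 3/50/97%: 54 64 80 axial [-45.  35.]
now [ 0.4956 -0.2708  0.2389] yaw 73.4 q6 -1.91 open 0.0602 F [-0.2 -0.1 -0.2] t 14.3
  dx -0.2 dy 0.2 dz 20.5 cm turn -0.0
```

{"api": "servo_tool", "payload": {"increments": [[[6,-0.2,0.2,5,0],[6,-0.2,0.2,10,0],[6,-0.2,0.2,15,0],[6,-0.2,0.2,19,0],[6,-0.2,0.2,20.4,0]]], "newtons": 25}}

```text
t: 14.8
tool_pos: [0.4955, -0.2658, 0.0306]
tool_rot: [-0.449, -3.101, -0.007]
contact_force: [-0.9, 1.4, 0.1]
opening: 0.06
grip_force: 0.0
```

{"api": "servo_tool", "payload": {"increments": [[[5.2,0,0,0,0],[4.4,0,0,0,0],[4.4,0,-0.3,0,0],[4.4,0,-0.8,0,0],[4.4,0,-1.3,0,0]]]}}

```text
t: 15.3
tool_pos: [0.4957, -0.2836, 0.0381]
tool_rot: [0.453, 3.106, -0.003]
contact_force: [-0.3, 0.3, -0.4]
opening: 0.0445
grip_force: 0.1
```

{"api": "servo_tool", "payload": {"increments": [[[4.4,0,-0.5,0,0],[4.4,0,-1.0,0,0],[4.4,0,-1.4,0,0],[4.4,0,-1.6,0,0],[4.4,0,-1.6,0,0]]]}}

```text
t: 15.8
tool_pos: [0.4901, -0.298, 0.0361]
tool_rot: [-0.454, -3.108, -0.0]
contact_force: [-1.2, 0.7, -0.7]
opening: 0.0436
grip_force: 0.0
```

Run:
```python
from h import *
c=shot("wrist")
for b in bars(c,1000):print(np.round(b,4)); label(c,*b[:3])
plan()
```

```text
[  0.4505  -0.1861 178.2762  32.8201  14.2127]
label n 498 phi 3/50/97%: -37 -27 -21 axial [ 4. 20.]
[  0.4858  -0.2966 163.1391 114.0918  39.5846]
label n 8480 phi 3/50/97%: -21 6 42 axial [-37.  30.]
now [ 0.4901 -0.2978  0.036 ] yaw 73.4 q6 -1.96 open 0.0438 F [ 0.   1.  -0.2] t 15.8
```

{"api": "servo_tool", "payload": {"increments": [[[4.4,0,-0.2,0.2,0],[4.4,0,-0.4,0.4,0],[4.4,0,-0.4,0.4,0],[3.5,0,-0.4,0.4,0],[3.5,0,-0.4,0.4,0]]], "newtons": 60}}

```text
t: 16.35
tool_pos: [0.4891, -0.3015, 0.0323]
tool_rot: [-0.453, -3.109, 0.0]
contact_force: [-0.9, -0.2, 0.3]
opening: 0.0382
grip_force: 60.9
```

Run:
```python
from h import *
c=shot("wrist")
for b in bars(c,1000):print(np.round(b,4)); label(c,*b[:3])
o=ctrl.get_obs()["tool_pos"]
plan((o[0],o[1],.15),(.541,.259,.15,89),(.541,.259,.062))
```

```text
[  0.4481  -0.1896 178.3151  25.3022   8.2841]
label n 109 phi 3/50/97%: -34 -30 -27 axial [ 4. 11.]
[  0.4829  -0.2986 163.3727 109.3308  39.3915]
label n 9221 phi 3/50/97%: -27 2 37 axial [-34.  32.]
now [ 0.4891 -0.3015  0.0322] yaw 73.4 q6 -1.96 open 0.0384 F [-0.1 -1.   1.3] t 16.4
  dx 0.0 dy 0.0 dz -11.8 cm turn -0.0
  dx 3.7 dy 18.4 dz -0.0 cm turn -5.2
  dx 2.0 dy 18.7 dz -0.0 cm turn -5.2
  dx 0.3 dy 18.8 dz -0.0 cm turn -5.2
  dx 0.0 dy 0.0 dz 8.8 cm turn -0.0
```

{"api": "servo_tool", "payload": {"increments": [[[3.5,0,0,-1,0],[3.5,0,0,-3,0],[3.5,0,0,-6,0],[3.5,0,0,-9,0],[3.5,0,0,-11.8,0]]]}}

```text
t: 16.9
tool_pos: [0.4886, -0.301, 0.151]
tool_rot: [-0.453, -3.108, -0.001]
contact_force: [-0.7, -0.8, -4.7]
opening: 0.0385
grip_force: 60.9
```

{"api": "servo_tool", "payload": {"increments": [[[3.5,0.7,3.7,0,-1],[3.5,1.5,7.4,0,-2],[3.5,2.2,11,0,-3],[3.5,3,14.7,0,-4],[3.5,3.7,18.4,0,-5.2]]]}}

```text
t: 17.4
tool_pos: [0.5054, -0.1129, 0.1497]
tool_rot: [-0.311, -3.125, -0.001]
contact_force: [0.5, -0.9, -4.5]
opening: 0.0382
grip_force: 61.2
```

{"api": "servo_tool", "payload": {"increments": [[[3.5,0.4,3.7,0,-1],[3.5,0.8,7.5,0,-2],[3.5,1.2,11.2,0,-3],[3.5,1.6,15,0,-4],[3.5,2.0,18.7,0,-5.2]]]}}

```text
t: 17.9
tool_pos: [0.5227, 0.0743, 0.1498]
tool_rot: [-0.168, -3.136, 0.0]
contact_force: [0.1, 0.5, -3.9]
opening: 0.0382
grip_force: 61.2
```

{"api": "servo_tool", "payload": {"increments": [[[3.5,0.1,3.8,0,-1],[3.5,0.1,7.5,0,-2],[3.5,0.2,11.3,0,-3],[3.5,0.3,15,0,-4],[3.5,0.3,18.8,0,-5.2]]]}}

```text
t: 18.4
tool_pos: [0.54, 0.2612, 0.1496]
tool_rot: [-0.026, -3.14, 0.001]
contact_force: [1.2, -0.1, -4.6]
opening: 0.0381
grip_force: 61.2
```

{"api": "servo_tool", "payload": {"increments": [[[3.5,0,0,0,0],[3.5,0,0,0,0],[3.5,0,0,0,0]]]}}

```text
t: 18.7
tool_pos: [0.5404, 0.259, 0.1496]
tool_rot: [-0.028, -3.14, 0.001]
contact_force: [0.3, 0.9, -4.7]
opening: 0.0383
grip_force: 61.7
```

Run:
```python
from h import *
c=shot("wrist")
plan((.541,.259,.062,89))
for b in bars(c,1000,.15):print(np.round(b,4)); label(c,*b[:3],z=.15)
```

```text
now [0.5405 0.2588 0.1497] yaw 88.9 q6 -1.23 open 0.0384 F [ 0.5 -0.4 -4.2] t 18.8
  dx -0.0 dy 0.0 dz 8.8 cm turn -0.1
[  0.5325   0.26   179.2837 107.1269  38.3794]
label n 10222 phi 3/50/97%: -25 5 60 axial [-35.  32.]
[  0.5054   0.2219 179.1394  70.6263  21.8173]
label n 9658 phi 3/50/97%: -39 14 70 axial [-40.  17.]
```

Still held; lowering slowly to the seat (axis about 0.052).

{"api": "servo_tool", "payload": {"increments": [[[3.5,0,0,3,0],[3.5,0,0,6,0],[3.5,0,0,8,0],[3.5,0,0,9,0],[3.5,0,0,9.4,0]]]}}

```text
t: 19.25
tool_pos: [0.5403, 0.2588, 0.055]
tool_rot: [-0.029, -3.139, 0.001]
contact_force: [-1.2, -0.3, -5.0]
opening: 0.0379
grip_force: 61.7
```

{"api": "servo_tool", "payload": {"increments": [[[3.5,0,0,0.2,0],[3.5,0,0,0.4,0],[3.5,0,0,0.5,0],[3.5,0,0,0.5,0]]]}}

```text
t: 19.65
tool_pos: [0.5436, 0.2594, 0.0547]
tool_rot: [0.027, 3.136, -0.001]
contact_force: [-0.6, -5.6, 4.4]
opening: 0.0385
grip_force: 62.8
```

{"api": "servo_tool", "payload": {"increments": [[[3.5,0,0,-0.2,0],[3.5,0,0,-0.4,0],[4.4,0,0,-0.4,0],[5.2,0,0,-0.4,0],[5.2,0,0,-0.4,0]]]}}

```text
t: 20.15
tool_pos: [0.5414, 0.2603, 0.0559]
tool_rot: [0.027, 3.14, 0.001]
contact_force: [0.5, -0.1, 0.2]
opening: 0.0522
grip_force: 0.0
```

{"api": "servo_tool", "payload": {"increments": [[[5.2,0,0,-2,0],[5.2,0,0,-5,0],[5.2,0,0,-9,0],[5.2,0,0,-14,0],[5.2,0,0,-17.5,0]]]}}

```text
t: 20.65
tool_pos: [0.5417, 0.2604, 0.2343]
tool_rot: [0.027, 3.137, 0.003]
contact_force: [1.5, 0.7, 0.3]
opening: 0.0518
grip_force: 0.0
```

Run:
```python
from h import *
c=shot("wrist","w6.png")
plan((.4955,-.15,.24,110.2))
```

```text
now [0.5444 0.2613 0.2413] yaw 89.0 q6 -1.23 open 0.0523 F [2.1 0.8 4.9] t 20.7
  dx 2.1 dy -20.6 dz 0.1 cm turn -10.6
  dx 5.8 dy -19.9 dz 0.1 cm turn -10.6
```

View pics/w6.png

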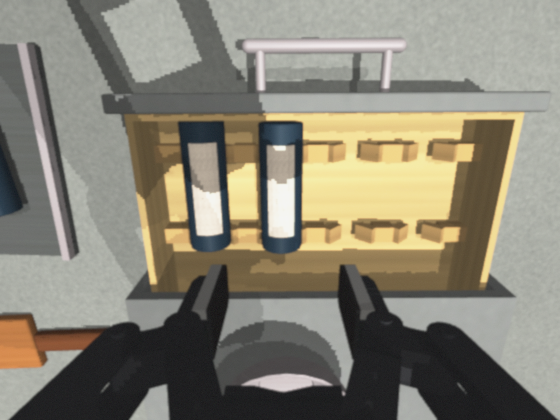

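```bash
sed -i 's/15<p\[1\]<120/15<p[1]<smax/; s/vmin=120,debug=False/vmin=120,smax=70/' h.py
python3 - <<'E'
from h import *
c=shot("wrist"); hsv=cv2.cvtColor(c["im"],cv2.COLOR_RGB2HSV)
for v in(135,170,215,242):print(v,[tuple(x) for x in hsv[v,178:236:3].tolist()])
for b in bars(c,1000,.052):print(np.round(b,4)); label(c,*b[:3],z=.052); label(c,b[0],b[1]-.002,b[2],z=.052)
E
```

```text
135 [(19, 110, 151), (99, 81, 44), (104, 78, 49), (101, 109, 49), (102, 77, 56), (106, 85, 57), (103, 81, 57), (109, 68, 60), (106, 81, 60), (106, 64, 60), (102, 67, 57), (105, 40, 63), (107, 28, 64), (101, 97, 50), (106, 92, 47), (23, 38, 61), (19, 110, 157), (19, 109, 159), (19, 107, 159), (19, 110, 158)]
170 [(22, 103, 236), (22, 102, 235), (19, 73, 84), (106, 77, 43), (30, 8, 68), (17, 37, 137), (17, 39, 175), (16, 39, 183), (16, 39, 183), (18, 39, 182), (16, 40, 180), (17, 39, 178), (16, 38, 173), (16, 29, 133), (102, 88, 49), (104, 92, 47), (19, 103, 168), (26, 83, 245), (25, 84, 245), (26, 84, 245)]
215 [(19, 110, 142), (18, 110, 121), (19, 106, 118), (19, 87, 88), (102, 93, 63), (104, 85, 72), (21, 30, 224), (19, 22, 239), (21, 20, 242), (20, 19, 243), (21, 17, 244), (21, 20, 242), (20, 19, 242), (23, 17, 243), (21, 21, 236), (105, 88, 75), (102, 101, 63), (19, 88, 102), (19, 106, 154), (18, 110, 156)]
242 [(21, 105, 230), (21, 105, 230), (21, 106, 230), (21, 105, 231), (21, 106, 229), (19, 106, 209), (20, 55, 112), (105, 65, 79), (104, 96, 80), (104, 87, 88), (104, 82, 96), (104, 77, 99), (104, 80, 89), (104, 57, 76), (19, 34, 82), (19, 97, 139), (19, 110, 172), (19, 113, 208), (20, 108, 222), (20, 110, 222)]
[  0.5474   0.2601 179.2302 125.2662  36.858 ]
label n 1285 phi 3/50/97%: -39 -12 32 axial [-46.  35.]
label n 1285 phi 3/50/97%: -31 -6 39 axial [-46.  35.]
[  0.5454   0.1904 178.9639 123.8667  38.3397]
label n 2191 phi 3/50/97%: -25 6 42 axial [-47.  34.]
label n 2191 phi 3/50/97%: -18 11 48 axial [-47.  34.]
```

{"api": "servo_tool", "payload": {"increments": [[[6,0.4,-4.1,0,-2.1],[6,0.8,-8.2,0,-4.2],[6,1.2,-12.4,0,-6.4],[6,1.7,-16.5,0,-8.5],[6,2.1,-20.6,0,-10.6]]]}}

```text
t: 21.25
tool_pos: [0.5155, 0.053, 0.2294]
tool_rot: [0.266, -3.13, -0.0]
contact_force: [1.2, 0.1, -0.7]
opening: 0.06
grip_force: 0.0
```

{"api": "servo_tool", "payload": {"increments": [[[6,1.2,-4,0,-2.1],[6,2.4,-8,0,-4.2],[6,3.5,-12,0,-6.4],[6,4.7,-16,0,-8.5],[6,5.8,-19.9,0,-10.6]]]}}

```text
t: 21.75
tool_pos: [0.4916, -0.153, 0.2295]
tool_rot: [0.553, -3.092, -0.001]
contact_force: [0.3, -0.1, 0.6]
opening: 0.0598
grip_force: 0.0
```

{"api": "servo_tool", "payload": {"increments": [[[6,0,0,0,0],[6,0,0,0,0],[6,0,0,0,0]]]}}

```text
t: 22.05
tool_pos: [0.4923, -0.1507, 0.2296]
tool_rot: [0.552, -3.092, -0.001]
contact_force: [0.1, 0.3, 0.2]
opening: 0.0604
grip_force: 0.0
```

Run:
```python
from h import *
c=shot("wrist")
for b in bars(c,1000):print(np.round(b,4)); label(c,*b[:3])
plan((.4955,-.15,.034,110.2))
```

```text
[  0.5851   0.2101  26.9203 102.4997  42.2349]
label n 135 phi 3/50/97%: -108 -60 24 axial [-48.  28.]
[ 5.055000e-01 -3.510000e-02  4.593400e+00  1.109645e+02  4.162930e+01]
label n 691 phi 3/50/97%: -100 -71 -55 axial [-35.  42.]
[  0.4988  -0.1478  20.0158 127.768   37.7106]
label n 23 phi 3/50/97%: -85 -80 -76 axial [-29.  35.]
now [ 0.4924 -0.1505  0.2298] yaw 110.3 q6 -2.37 open 0.0598 F [ 0.3 -0.  -0.6] t 22.1
  dx -0.3 dy -0.1 dz 19.6 cm turn 0.1
```

{"api": "servo_tool", "payload": {"increments": [[[6,-0.3,0,5,0],[6,-0.3,0,10,0],[6,-0.3,0,15,0],[6,-0.3,0,18.5,0],[6,-0.3,0,19.5,0]]], "newtons": 25}}

```text
t: 22.6
tool_pos: [0.4918, -0.1477, 0.0304]
tool_rot: [0.553, -3.085, -0.008]
contact_force: [-0.4, -0.2, 0.5]
opening: 0.0602
grip_force: 0.0
```

{"api": "servo_tool", "payload": {"increments": [[[5.2,0,0,0,0],[4.4,0,0,0,0],[4.4,0,0.4,0,0],[4.4,0,1.0,0,0],[4.4,0,1.6,0,0]]]}}

```text
t: 23.1
tool_pos: [0.4904, -0.1355, 0.0368]
tool_rot: [-0.55, 3.091, -0.002]
contact_force: [0.6, -0.2, 0.3]
opening: 0.0439
grip_force: 0.0
```

{"api": "servo_tool", "payload": {"increments": [[[4.4,0,0.6,0,0],[4.4,0,1.2,0,0],[4.4,0,1.8,0,0],[4.4,0,2.1,0,0],[4.4,0,2.1,0,0]]]}}

```text
t: 23.6
tool_pos: [0.4819, -0.1152, 0.0349]
tool_rot: [0.552, -3.092, -0.001]
contact_force: [0.5, -0.5, -0.2]
opening: 0.0442
grip_force: 0.0
```

```bash
cat >> h.py <<'E'
def edges(c,rows):
    """at image rows: bar silhouette and label columns near the middle -> centre offset"""
    hsv=cv2.cvtColor(c["im"],cv2.COLOR_RGB2HSV)
    for v in rows:
        r=hsv[v,215:360].astype(int); L=np.where((r[:,0]<40)&(r[:,2]>120)&(r[:,1]>15)&(r[:,1]<70))[0]; B=np.where((abs(r[:,0]-105)<9)&(r[:,1]>40))[0]
        if len(L)>5 and len(B)>5: 
            b0,b1=B[0],B[-1]; l0,l1=L[0],L[-1]; print(v,"bar",b0+215,b1+215,"label",l0+215,l1+215,"phi %.0f"%np.degrees(np.arcsin(np.clip(((l0+l1)-(b0+b1))/(b1-b0),-1,1))))
E
python3 - <<'E'
from h import *
c=shot("wrist"); edges(c,(215,230,245,260))
for b in bars(c,1000):print(np.round(b,4)); label(c,*b[:3])
plan()
E
```

```text
230 bar 239 334 label 254 318 phi -1
245 bar 240 334 label 254 318 phi -1
260 bar 240 333 label 255 317 phi -1
[ 4.61700e-01 -3.64000e-02  7.55189e+01  5.84962e+01  2.92763e+01]
label n 305 phi 3/50/97%: -56 -33 -17 axial [-39. -27.]
[  0.4761  -0.1148  20.2029 112.7916  38.9251]
label n 8339 phi 3/50/97%: -36 -4 29 axial [-36.  22.]
now [ 0.4821 -0.1156  0.035 ] yaw 110.2 q6 -2.31 open 0.044 F [-0.2  0.1 -0. ] t 23.6
```

{"api": "servo_tool", "payload": {"increments": [[[4.4,0,0.1,0.1,0],[4.4,0,0.2,0.3,0],[4.4,0,0.2,0.3,0],[3.5,0,0.2,0.3,0],[3.5,0,0.2,0.3,0]]], "newtons": 60}}

```text
t: 24.15
tool_pos: [0.4816, -0.1142, 0.0323]
tool_rot: [0.551, -3.093, 0.0]
contact_force: [-0.2, 0.1, 1.4]
opening: 0.0382
grip_force: 60.5
```

Run:
```python
from h import *
c=shot("wrist");  edges(c,(230,260))
for b in bars(c,3000):print(np.round(b,4)); label(c,*b[:3])
o=ctrl.get_obs()["tool_pos"]
plan((o[0],o[1],.15),(.541,.329,.15,89))
t=shot("top")
for b in bars(t,150):print(np.round(b,4))
```

```text
230 bar 234 332 label 246 312 phi -5
260 bar 236 330 label 248 311 phi -4
[ 4.61500e-01 -3.61000e-02  7.36285e+01  5.97430e+01  2.91080e+01]
label n 163 phi 3/50/97%: -57 -32 -19 axial [-40. -29.]
[  0.4749  -0.1159  20.1965 110.505   39.2933]
label n 8784 phi 3/50/97%: -38 -5 26 axial [-35.  24.]
now [ 0.4816 -0.1141  0.0323] yaw 110.2 q6 -2.31 open 0.0379 F [-0.8 -0.3  2.3] t 24.2
  dx 0.0 dy 0.0 dz -11.8 cm turn -0.0
  dx -10.4 dy 19.8 dz -0.0 cm turn 10.6
  dx -6.6 dy 21.4 dz -0.0 cm turn 10.6
[ 2.450000e-02 -8.861000e-01  6.387110e+01  1.139804e+02  3.948380e+01]
[  0.6973  -0.8965 111.0799 130.8607  36.5999]
```

{"api": "servo_tool", "payload": {"increments": [[[4.4,0,0,0,0],[4.4,0,0,0,0],[4.4,0,0.15,0,0],[3.5,0,0.15,0,0],[3.5,0,0.15,0,0]]], "newtons": 60}}

```text
t: 24.75
tool_pos: [0.4815, -0.1128, 0.0327]
tool_rot: [-0.551, 3.092, -0.001]
contact_force: [-0.7, -0.7, 3.1]
opening: 0.0382
grip_force: 60.2
```

{"api": "servo_tool", "payload": {"increments": [[[3.5,0,0,0,0],[3.5,0,0,0,0]]]}}

```text
t: 24.95
tool_pos: [0.4815, -0.1128, 0.0327]
tool_rot: [-0.551, 3.092, -0.001]
contact_force: [-0.1, -0.3, 4.2]
opening: 0.0386
grip_force: 60.3
```

Run:
```python
from h import *
c=shot("wrist");  edges(c,(230,260))
for b in bars(c,3000):print(np.round(b,4)); label(c,*b[:3])
o=ctrl.get_obs()["tool_pos"]
plan((o[0],o[1],.15),(.541,.329,.15,89))
```

```text
230 bar 235 332 label 248 314 phi -3
260 bar 236 330 label 249 313 phi -2
[ 4.61400e-01 -3.62000e-02  7.42937e+01  5.90439e+01  2.91322e+01]
label n 200 phi 3/50/97%: -56 -33 -18 axial [-39. -28.]
[  0.475   -0.1144  20.2514 110.8852  39.0784]
label n 8762 phi 3/50/97%: -36 -4 28 axial [-35.  24.]
now [ 0.4815 -0.1128  0.0327] yaw 110.2 q6 -2.3 open 0.0383 F [-0.9 -0.6  4.5] t 25.0
  dx 0.0 dy 0.0 dz -11.7 cm turn -0.0
  dx -10.4 dy 19.7 dz -0.0 cm turn 10.6
  dx -6.6 dy 21.3 dz -0.0 cm turn 10.6
```

{"api": "servo_tool", "payload": {"increments": [[[3.5,0,0,-1,0],[3.5,0,0,-3,0],[3.5,0,0,-6,0],[3.5,0,0,-9,0],[3.5,0,0,-11.7,0]]]}}

```text
t: 25.5
tool_pos: [0.48, -0.1119, 0.1493]
tool_rot: [0.551, -3.091, -0.003]
contact_force: [1.0, 0.1, -3.2]
opening: 0.0383
grip_force: 61.0
```

{"api": "servo_tool", "payload": {"increments": [[[3.5,-2.1,3.9,0,2.1],[3.5,-4.2,7.9,0,4.2],[3.5,-6.2,11.8,0,6.4],[3.5,-8.3,15.8,0,8.5],[3.5,-10.4,19.7,0,10.6]]]}}

```text
t: 26.0
tool_pos: [0.5092, 0.1102, 0.1479]
tool_rot: [0.26, -3.128, -0.001]
contact_force: [0.7, -0.9, -4.8]
opening: 0.0385
grip_force: 61.3
```

{"api": "servo_tool", "payload": {"increments": [[[3.5,-1.3,4.3,0,2.1],[3.5,-2.6,8.5,0,4.2],[3.5,-4,12.8,0,6.4],[3.5,-5.3,17,0,8.5],[3.5,-6.6,21.3,0,10.6]]]}}

```text
t: 26.5
tool_pos: [0.5388, 0.3307, 0.1475]
tool_rot: [-0.03, -3.138, 0.002]
contact_force: [1.3, 0.3, -4.2]
opening: 0.0387
grip_force: 61.3
```

{"api": "servo_tool", "payload": {"increments": [[[3.5,0,0,0,0],[3.5,0,0,0,0],[3.5,0,0,0,0]]]}}

```text
t: 26.8
tool_pos: [0.5393, 0.3284, 0.1479]
tool_rot: [-0.028, -3.139, 0.002]
contact_force: [-0.0, -0.9, -4.2]
opening: 0.0382
grip_force: 61.9
```

Run:
```python
from h import *
c=shot("wrist"); edges(c,(230,260))
plan((.541,.329,.055,89))
```

```text
230 bar 236 330 label 248 314 phi -2
260 bar 238 329 label 250 313 phi -3
now [0.5396 0.3281 0.1483] yaw 88.9 q6 -1.12 open 0.0382 F [ 0.2  0.4 -4.4] t 26.9
  dx -0.1 dy 0.1 dz 9.3 cm turn -0.1
```

{"api": "servo_tool", "payload": {"increments": [[[3.5,0,0.1,3,0],[3.5,0,0.1,6,0],[3.5,0,0.1,8,0],[3.5,0,0.1,8.9,0],[3.5,0,0.1,9.3,0]]]}}

```text
t: 27.35
tool_pos: [0.5397, 0.3291, 0.0551]
tool_rot: [-0.029, -3.139, 0.001]
contact_force: [-1.1, -0.6, -4.6]
opening: 0.0383
grip_force: 61.9
```

{"api": "servo_tool", "payload": {"increments": [[[3.5,0,0,0.2,0],[3.5,0,0,0.4,0],[3.5,0,0,0.5,0],[3.5,0,0,0.5,0]]]}}

```text
t: 27.75
tool_pos: [0.5429, 0.3292, 0.0549]
tool_rot: [0.028, 3.137, -0.003]
contact_force: [-0.4, -8.2, 3.0]
opening: 0.0382
grip_force: 63.0
```

{"api": "servo_tool", "payload": {"increments": [[[3.5,0,0,-0.2,0],[3.5,0,0,-0.4,0],[4.4,0,0,-0.4,0],[5.2,0,0,-0.4,0],[5.2,0,0,-0.4,0]]]}}

```text
t: 28.25
tool_pos: [0.5409, 0.3309, 0.0562]
tool_rot: [0.027, 3.14, 0.002]
contact_force: [-0.2, 0.5, 0.3]
opening: 0.0519
grip_force: 0.0
```

{"api": "servo_tool", "payload": {"increments": [[[5.2,0,0,-2,0],[5.2,0,0,-5,0],[5.2,0,0,-9,0],[5.2,0,0,-14,0],[5.2,0,0,-17.5,0]]]}}

```text
t: 28.75
tool_pos: [0.5411, 0.331, 0.2345]
tool_rot: [0.027, 3.137, 0.004]
contact_force: [-0.0, -0.5, 0.3]
opening: 0.052
grip_force: 0.0
```

Run:
```python
from h import *
c=shot("wrist","w7.png")
for b in bars(c,1000,.052):print(np.round(b,4)); label(c,*b[:3],z=.052)
plan((.505,-.035,.24,94.5))
```

```text
[  0.5471   0.3301 179.2797 123.7589  36.4228]
label n 1375 phi 3/50/97%: -50 -22 18 axial [-46.  35.]
[  0.5478   0.2602 179.3545 126.2923  37.4343]
label n 1858 phi 3/50/97%: -37 -4 32 axial [-46.  35.]
[  0.5459   0.1904 179.5221 124.894   40.702 ]
label n 2212 phi 3/50/97%: -24 12 43 axial [-46.  29.]
now [0.5436 0.3322 0.2417] yaw 89.0 q6 -1.12 open 0.0522 F [1.  1.  4.6] t 28.8
  dx 1.6 dy -18.4 dz 0.1 cm turn -2.7
  dx 2.5 dy -18.3 dz 0.1 cm turn -2.7
```

Run:
```python
from h import *
c=shot("wrist")
im=cv2.imread("pics/w7.png"); cv2.imwrite("pics/m5.png",cv2.resize(im[70:300,110:480],(740,460),interpolation=2))
```

```text
(no output)
```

View pics/m5.png

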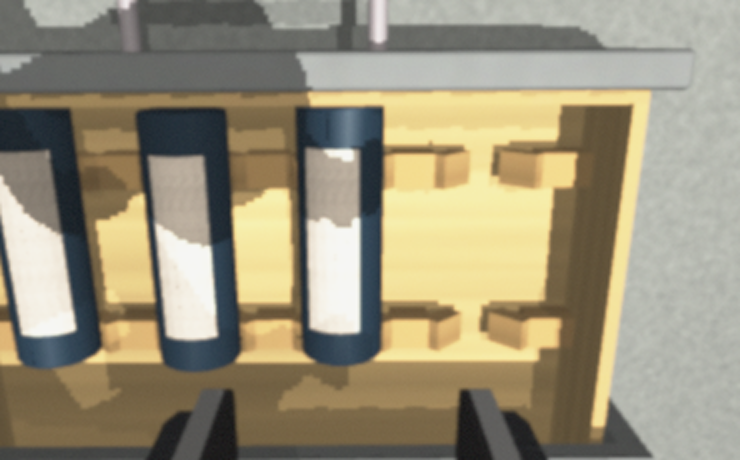

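{"api": "servo_tool", "payload": {"increments": [[[5.2,0,-0.2,5,0],[5.2,0,-0.2,10,0],[5.2,0,-0.2,14,0],[5.2,0,-0.2,17,0],[5.2,0,-0.2,17.6,0]]]}}

```text
t: 29.35
tool_pos: [0.5364, 0.3267, 0.0482]
tool_rot: [-0.027, -3.132, 0.006]
contact_force: [0.2, 0.4, -0.6]
opening: 0.052
grip_force: 0.0
```

{"api": "servo_tool", "payload": {"increments": [[[5.2,0,0,0,0],[4.4,0,0,0,0],[3.5,0,0,0,0],[3.5,0,0,0,0],[3.5,0,0,0,0]]], "newtons": 40}}

```text
t: 29.85
tool_pos: [0.5419, 0.3288, 0.057]
tool_rot: [0.027, 3.137, 0.002]
contact_force: [-0.0, -1.8, 6.1]
opening: 0.0384
grip_force: 41.1
```

Run:
```python
from h import *
c=shot("wrist"); edges(c,(230,245,260)); plan()
```

```text
230 bar 235 329 label 243 305 phi -10
245 bar 236 329 label 244 305 phi -10
260 bar 237 328 label 244 305 phi -10
now [0.542  0.3288 0.057 ] yaw 89.0 q6 -1.13 open 0.0387 F [ 0.  -1.1  6.6] t 29.9
```

{"api": "servo_tool", "payload": {"increments": [[[3.5,0,0,-0.4,0],[3.5,0,-0.2,-0.8,0],[3.5,0,-0.4,-0.8,0],[3.5,0,-0.4,-0.5,0],[3.5,0,-0.4,-0.3,0]]]}}

```text
t: 30.4
tool_pos: [0.5419, 0.3257, 0.0599]
tool_rot: [0.028, 3.137, 0.005]
contact_force: [-1.5, 2.8, 10.2]
opening: 0.0389
grip_force: 42.3
```

{"api": "servo_tool", "payload": {"increments": [[[3.5,0,0,0,0],[4.2,0,0,0,0],[4.6,0,0.2,0,0],[5.2,0,0.4,0,0],[5.2,0,0.4,0,0]]]}}

```text
t: 30.9
tool_pos: [0.5398, 0.328, 0.0566]
tool_rot: [-0.027, -3.14, 0.002]
contact_force: [-0.6, -0.1, 0.0]
opening: 0.0521
grip_force: 0.0
```

Run:
```python
from h import *
c=shot("wrist"); edges(c,(230,245,260)); plan()
```

```text
230 bar 238 331 label 253 317 phi 1
245 bar 238 330 label 253 316 phi 1
260 bar 239 330 label 254 316 phi 1
now [0.5399 0.328  0.0567] yaw 89.0 q6 -1.13 open 0.052 F [ 0.1 -0.2 -0.3] t 30.9
```

{"api": "servo_tool", "payload": {"increments": [[[5.2,0,0,-2,0],[5.2,0,0,-5,0],[5.2,0,0,-8,0],[5.2,0,-3,-9,0],[5.2,0,-7,-9,0]]]}}

```text
t: 31.45
tool_pos: [0.5405, 0.259, 0.1504]
tool_rot: [0.023, 3.136, 0.003]
contact_force: [1.1, -0.7, -0.1]
opening: 0.0519
grip_force: 0.0
```

{"api": "servo_tool", "payload": {"increments": [[[5.2,0,-4,0,0],[5.2,0,-7,0,0],[5.2,0,-7,3,0],[5.2,0,-7,6,0],[5.2,0,-7,7.5,0]]]}}

```text
t: 31.95
tool_pos: [0.5359, 0.1873, 0.0693]
tool_rot: [-0.029, -3.137, 0.002]
contact_force: [0.0, -0.2, -0.2]
opening: 0.0521
grip_force: 0.0
```

{"api": "servo_tool", "payload": {"increments": [[[5.2,0,0,0.7,0],[5.2,0,0,1.4,0],[5.2,0,0,1.4,0]]]}}

```text
t: 32.25
tool_pos: [0.5379, 0.1885, 0.0582]
tool_rot: [-0.027, -3.141, 0.0]
contact_force: [-0.6, 0.2, -0.0]
opening: 0.0519
grip_force: 0.0
```

Run:
```python
from h import *
c=shot("wrist"); edges(c,(230,245,260)); plan()
```

```text
230 bar 237 330 label 261 322 phi 10
245 bar 238 329 label 261 322 phi 10
260 bar 238 328 label 262 321 phi 11
now [0.5383 0.1886 0.0588] yaw 89.0 q6 -1.35 open 0.0517 F [ 0.1  0.  -0.5] t 32.3
```

+10°: apply the same trick with +4 mm.

{"api": "servo_tool", "payload": {"increments": [[[5.2,0,0,0.2,0],[4.4,0,0,0.2,0],[3.5,0,0,0.2,0],[3.5,0,0,0.2,0],[3.5,0,0,0.2,0]]]}}

```text
t: 32.8
tool_pos: [0.5384, 0.1887, 0.0572]
tool_rot: [0.027, 3.14, 0.001]
contact_force: [-1.1, 1.3, 3.6]
opening: 0.039
grip_force: 40.3
```

{"api": "servo_tool", "payload": {"increments": [[[3.5,0,0,-0.4,0],[3.5,0,0.2,-0.8,0],[3.5,0,0.4,-0.8,0],[3.5,0,0.4,-0.5,0],[3.5,0,0.4,-0.3,0]]]}}

```text
t: 33.3
tool_pos: [0.5387, 0.192, 0.0603]
tool_rot: [0.027, 3.14, -0.001]
contact_force: [-2.0, -2.9, 10.2]
opening: 0.0388
grip_force: 42.2
```

{"api": "servo_tool", "payload": {"increments": [[[3.5,0,0,0,0],[4.2,0,0,0,0],[4.6,0,-0.2,0,0],[5.2,0,-0.4,0,0],[5.2,0,-0.4,0,0]]]}}

```text
t: 33.8
tool_pos: [0.5376, 0.1882, 0.059]
tool_rot: [-0.028, -3.141, -0.0]
contact_force: [-0.1, -1.0, 0.2]
opening: 0.0522
grip_force: 0.0
```

Run:
```python
from h import *
c=shot("wrist"); edges(c,(230,245,260)); plan()
```

```text
230 bar 238 330 label 251 314 phi -2
245 bar 239 329 label 252 314 phi -1
260 bar 240 328 label 253 313 phi -1
now [0.5377 0.1882 0.0591] yaw 89.0 q6 -1.35 open 0.0518 F [ 0.4 -0.3  0.3] t 33.9
```

{"api": "servo_tool", "payload": {"increments": [[[5.2,0,0,-2,0],[5.2,0,0,-6,0],[5.2,0,0,-10,0],[5.2,0,0,-14,0],[5.2,0,0,-17.5,0]]]}}

```text
t: 34.35
tool_pos: [0.5379, 0.1885, 0.2366]
tool_rot: [0.027, 3.14, 0.001]
contact_force: [0.4, 1.3, 0.4]
opening: 0.0518
grip_force: 0.0
```

{"api": "servo_tool", "payload": {"increments": [[[6,0.6,-4.5,0,-1.1],[6,1.2,-9,0,-2.2],[6,1.9,-13.5,0,-3.3],[6,2.5,-18,0,-4.4],[6,3.1,-22.3,0,-5.5]]]}}

```text
t: 34.85
tool_pos: [0.5023, -0.0357, 0.2343]
tool_rot: [-0.125, 3.138, 0.0]
contact_force: [0.4, 0.4, -0.2]
opening: 0.0606
grip_force: 0.0
```

{"api": "servo_tool", "payload": {"increments": [[[6,0,0,0,0],[6,0,0,0,0],[6,0,0,0,0]]]}}

```text
t: 35.15
tool_pos: [0.503, -0.0333, 0.2342]
tool_rot: [0.125, -3.139, -0.001]
contact_force: [-0.2, -0.5, -1.3]
opening: 0.0599
grip_force: 0.0
```

Run:
```python
from h import *
c=shot("wrist","w8.png")
for b in bars(c,1000):print(np.round(b,4)); label(c,*b[:3])
plan((.504,-.035,.04,94.5))
hsv=cv2.cvtColor(c["im"],cv2.COLOR_RGB2HSV)
```

```text
[  0.5778   0.2598  19.469  117.1497  29.2698]
label n 56 phi 3/50/97%: -118 -78 -2 axial [-48.  39.]
[  0.5586   0.207  179.4114 131.7527  50.1021]
label n 235 phi 3/50/97%: -45 -31 34 axial [-47.  40.]
[ 5.150000e-01 -3.420000e-02  4.438500e+00  1.273234e+02  3.724320e+01]
label n 312 phi 3/50/97%: -80 -61 -52 axial [-44.  36.]
now [ 0.5031 -0.033   0.2342] yaw 94.6 q6 -1.86 open 0.0602 F [0.3 0.4 0.5] t 35.2
  dx -0.1 dy -0.2 dz 19.4 cm turn 0.1
```

View pics/w8.png

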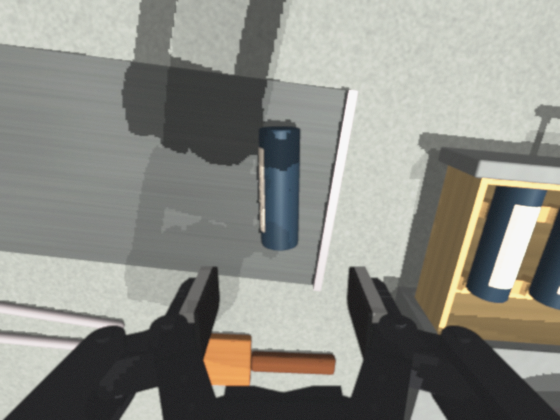

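{"api": "servo_tool", "payload": {"increments": [[[5.2,-0.8,-0.3,5,0],[5.2,-0.8,-0.3,10,0],[5.2,-0.8,-0.3,15,0],[5.2,-0.8,-0.3,18.5,0],[5.2,-0.8,-0.3,19.8,0]]]}}

```text
t: 35.7
tool_pos: [0.5079, -0.0344, 0.0316]
tool_rot: [0.127, -3.131, -0.004]
contact_force: [-0.8, -0.6, 0.1]
opening: 0.0522
grip_force: 0.0
```

{"api": "servo_tool", "payload": {"increments": [[[5.2,0,0,0,0],[4.4,0,0,0,0],[3.5,0,0,0,0],[3.5,0,0,0,0],[3.5,0,0,0,0]]]}}

```text
t: 36.2
tool_pos: [0.5134, -0.0366, 0.039]
tool_rot: [-0.123, 3.134, -0.001]
contact_force: [0.1, 2.0, 7.7]
opening: 0.0386
grip_force: 41.5
```

{"api": "servo_tool", "payload": {"increments": [[[3.5,0,0,-1,0],[3.5,0,-3,-2,0],[3.5,0,-6,-2,0],[3.5,0,-9,-2,0],[3.5,0,-10,-2,0]]]}}

```text
t: 36.7
tool_pos: [0.5186, -0.1386, 0.0565]
tool_rot: [0.12, -3.139, 0.002]
contact_force: [0.3, -0.1, -4.2]
opening: 0.0386
grip_force: 41.6
```

{"api": "servo_tool", "payload": {"increments": [[[3.5,0,0,1,0],[3.5,0,0,1.8,0],[3.5,0,0,2,0],[3.5,0,0,2,0]]]}}

```text
t: 37.1
tool_pos: [0.5183, -0.1358, 0.0383]
tool_rot: [0.126, -3.135, 0.001]
contact_force: [-12.8, -0.1, 17.2]
opening: 0.0387
grip_force: 44.6
```

Run:
```python
from h import *
c=shot("wrist","w9.png")
for b in bars(c,1000):print(np.round(b,4)); label(c,*b[:3])
plan()
```

```text
[  0.5152  -0.1351   4.5395 122.4502  38.7949]
label n 1281 phi 3/50/97%: -76 -58 -49 axial [-42.  28.]
now [ 0.5183 -0.1358  0.0383] yaw 94.6 q6 -2.04 open 0.0387 F [-10.9  -0.3  17.3] t 37.1
```

{"api": "servo_tool", "payload": {"increments": [[[3.5,0,0,-0.2,0],[4.4,0,0,-0.2,0],[4.4,0,0,-0.2,0],[4.4,0,0.4,0,0],[4.4,0,1.0,0,0]]]}}

```text
t: 37.65
tool_pos: [0.5184, -0.1261, 0.0361]
tool_rot: [-0.123, 3.139, -0.0]
contact_force: [-0.9, 0.2, 0.5]
opening: 0.044
grip_force: 0.0
```

{"api": "servo_tool", "payload": {"increments": [[[4.4,0,0.6,0,0],[4.4,0,1.2,0,0],[4.4,0,1.6,0,0],[4.4,0,1.8,0,0],[4.4,0,1.8,0,0]]]}}

```text
t: 38.15
tool_pos: [0.5167, -0.1079, 0.0361]
tool_rot: [0.124, -3.139, -0.0]
contact_force: [0.3, -0.6, -0.5]
opening: 0.0438
grip_force: 0.0
```

Run:
```python
from h import *
c=shot("wrist"); edges(c,(230,245,260))
for b in bars(c,1000):print(np.round(b,4)); label(c,*b[:3])
plan()
```

```text
230 bar 240 334 label 254 317 phi -2
245 bar 241 334 label 254 317 phi -2
260 bar 242 333 label 254 316 phi -3
[ 5.105000e-01 -1.056000e-01  4.418100e+00  1.165284e+02  3.893460e+01]
label n 8933 phi 3/50/97%: -38 -6 27 axial [-38.  27.]
now [ 0.5167 -0.1081  0.0362] yaw 94.5 q6 -2.0 open 0.0436 F [0.5 0.5 0.1] t 38.2
```

{"api": "servo_tool", "payload": {"increments": [[[4.4,0,0.2,0.1,0],[4.4,0,0.3,0.3,0],[4.4,0,0.3,0.3,0],[3.5,0,0.3,0.3,0],[3.5,0,0.3,0.3,0]]], "newtons": 60}}

```text
t: 38.7
tool_pos: [0.5166, -0.1056, 0.0334]
tool_rot: [0.123, -3.139, 0.001]
contact_force: [-1.0, -0.7, 0.7]
opening: 0.0382
grip_force: 60.4
```

Run:
```python
from h import *
c=shot("wrist"); edges(c,(230,245,260))
o=ctrl.get_obs()["tool_pos"]
plan((o[0],o[1],.15),(.541,.398,.15,89))
```

```text
230 bar 235 331 label 248 313 phi -3
245 bar 236 331 label 249 313 phi -3
260 bar 236 330 label 249 312 phi -3
now [ 0.5166 -0.1056  0.0334] yaw 94.5 q6 -1.99 open 0.0382 F [-1.5 -1.1  0.9] t 38.8
  dx 0.0 dy 0.0 dz -11.7 cm turn -0.0
  dx -2.1 dy 16.7 dz -0.0 cm turn 1.8
  dx -1.6 dy 16.7 dz -0.0 cm turn 1.8
  dx -1.1 dy 16.8 dz -0.0 cm turn 1.8
```

{"api": "servo_tool", "payload": {"increments": [[[3.5,0,0,-1,0],[3.5,0,0,-3,0],[3.5,0,0,-6,0],[3.5,0,0,-9,0],[3.5,0,0,-11.7,0]]]}}

```text
t: 39.25
tool_pos: [0.516, -0.1049, 0.1511]
tool_rot: [0.123, -3.139, -0.001]
contact_force: [0.4, -0.5, -3.5]
opening: 0.0387
grip_force: 60.8
```

{"api": "servo_tool", "payload": {"increments": [[[3.5,-0.4,3.3,0,0.4],[3.5,-0.8,6.7,0,0.7],[3.5,-1.3,10,0,1.1],[3.5,-1.7,13.4,0,1.4],[3.5,-2.1,16.7,0,1.8]]]}}

```text
t: 39.75
tool_pos: [0.5234, 0.0644, 0.1497]
tool_rot: [0.073, -3.139, -0.001]
contact_force: [0.6, -0.6, -4.3]
opening: 0.0385
grip_force: 61.1
```

{"api": "servo_tool", "payload": {"increments": [[[3.5,-0.3,3.3,0,0.4],[3.5,-0.6,6.7,0,0.7],[3.5,-1,10,0,1.1],[3.5,-1.3,13.4,0,1.4],[3.5,-1.6,16.7,0,1.8]]]}}

```text
t: 40.25
tool_pos: [0.5315, 0.2318, 0.1495]
tool_rot: [0.025, -3.14, 0.0]
contact_force: [0.3, 0.3, -3.9]
opening: 0.0382
grip_force: 61.1
```

{"api": "servo_tool", "payload": {"increments": [[[3.5,-0.2,3.4,0,0.4],[3.5,-0.4,6.7,0,0.7],[3.5,-0.7,10.1,0,1.1],[3.5,-0.9,13.4,0,1.4],[3.5,-1.1,16.8,0,1.9]]]}}

```text
t: 40.75
tool_pos: [0.5399, 0.3996, 0.1492]
tool_rot: [-0.028, -3.139, 0.001]
contact_force: [0.4, 0.1, -4.1]
opening: 0.0385
grip_force: 61.1
```

{"api": "servo_tool", "payload": {"increments": [[[3.5,0,0,0,0],[3.5,0,0,0,0],[3.5,0,0,0,0]]]}}

```text
t: 41.05
tool_pos: [0.5403, 0.3977, 0.1494]
tool_rot: [-0.028, -3.14, 0.002]
contact_force: [-0.8, -0.1, -3.9]
opening: 0.0385
grip_force: 61.6
```

Run:
```python
from h import *
c=shot("wrist"); edges(c,(230,245,260))
plan((.541,.398,.055,89))
```

```text
230 bar 236 331 label 248 313 phi -4
245 bar 237 330 label 249 313 phi -3
260 bar 215 329 label 249 312 phi 9
now [0.5405 0.3975 0.1496] yaw 89.0 q6 -1.03 open 0.0385 F [ 0.  -0.5 -3.9] t 41.1
  dx -0.0 dy 0.1 dz 9.5 cm turn -0.0
```

{"api": "servo_tool", "payload": {"increments": [[[3.5,0,0,3,0],[3.5,0,0,6,0],[3.5,0,0,8,0],[3.5,0,0,8.9,0],[3.5,0,0,9.2,0]]]}}

```text
t: 41.6
tool_pos: [0.5467, 0.3994, 0.0672]
tool_rot: [0.032, 3.13, 0.007]
contact_force: [-1.1, -6.6, 28.7]
opening: 0.0382
grip_force: 69.3
```

{"api": "servo_tool", "payload": {"increments": [[[3.5,0,0,0.2,0],[3.5,0,0,0.4,0],[3.5,0,0,0.6,0],[3.5,0,0,0.6,0]]]}}

```text
t: 42.0
tool_pos: [0.5505, 0.3994, 0.067]
tool_rot: [0.032, 3.122, 0.009]
contact_force: [-0.4, -10.1, 36.4]
opening: 0.0385
grip_force: 70.5
```

{"api": "servo_tool", "payload": {"increments": [[[3.5,0,0,-0.2,0],[3.5,0,0,-0.4,0],[4.4,0,0,-0.4,0],[5.2,0,0,-0.4,0],[5.2,0,0,-0.4,0]]]}}

```text
t: 42.5
tool_pos: [0.5407, 0.3979, 0.056]
tool_rot: [-0.029, -3.141, 0.0]
contact_force: [-0.1, -0.0, 0.4]
opening: 0.052
grip_force: 0.0
```

Run:
```python
from h import *
c=shot("wrist"); edges(c,(230,245,260))
plan()
```

```text
now [0.5404 0.3979 0.0555] yaw 89.0 q6 -1.03 open 0.052 F [ 0.3  0.1 -0.8] t 42.5
```

{"api": "servo_tool", "payload": {"increments": [[[5.2,0,0,-2,0],[5.2,0,0,-5,0],[5.2,0,0,-9,0],[5.2,0,0,-14,0],[5.2,0,0,-17.5,0]]]}}

```text
t: 43.05
tool_pos: [0.5411, 0.3988, 0.2339]
tool_rot: [0.027, 3.14, 0.002]
contact_force: [0.5, 0.1, -0.6]
opening: 0.052
grip_force: 0.0
```

{"api": "servo_tool", "payload": {"increments": [[[5.2,0,0,0,0],[5.2,0,0,0,0]]]}}

```text
t: 43.25
tool_pos: [0.541, 0.3987, 0.2318]
tool_rot: [0.027, 3.14, 0.001]
contact_force: [-0.2, 0.2, -0.0]
opening: 0.0522
grip_force: 0.0
```

Run:
```python
from h import *
c=shot("wrist","w10.png")
for b in bars(c,300,.052):
    print(np.round(b,4),proj(c,(b[0],b[1],.052)).round()); label(c,*b[:3],z=.052)
hsv=cv2.cvtColor(c["im"],cv2.COLOR_RGB2HSV); h,s,v=[hsv[:,:,i].astype(int) for i in range(3)]
# coarse class map: B bar, L label, w wood, g grey/other, k dark
for r in range(70,310,8):
    print(r,''.join('B' if abs(h[r,u]-105)<9 and s[r,u]>45 else 'L' if h[r,u]<40 and v[r,u]>120 and 15<s[r,u]<60 else 'w' if s[r,u]>70 and h[r,u]<35 and v[r,u]>200 else 'd' if s[r,u]>70 and h[r,u]<35 else 'k' if v[r,u]<60 else '.' for u in range(80,440,4)))
plan()
```

```text
[  0.544    0.4013   0.3199 117.5685  42.6965] [285. 191.]
label n 1326 phi 3/50/97%: -49 -19 25 axial [-21.  39.]
[  0.5516   0.3302 179.3673 123.6087  37.4981] [209. 200.]
label n 1713 phi 3/50/97%: -36 -3 32 axial [-48.  34.]
[  0.5524   0.2603 179.1128 125.9585  40.8008] [135. 202.]
label n 1967 phi 3/50/97%: -39 -1 32 axial [-46.  28.]
[  0.5499   0.1904 179.1952 123.7155  44.6983] [ 60. 201.]
label n 2254 phi 3/50/97%: -32 5 34 axial [-48.  34.]
70 ..........................................................................................
78 ..........................................................................................
86 ..........................................................................................
94 ..........................................................................................
102 ..........................................................................................
110 ..........................................................................................
118 ..........................................................................
[... 1583 characters left out ...]
dddddddddddddddddddddddwL.......................
262 dddddddddddd....dddddddddddddddddddddddddddddddddddddddddddddddddw........................
270 dddddddddddddddddddddddddddddddd....kdddddddddddddddddddddddddddwdk.......................
278 ddddddddddddddddddddddddddddddkk...kkdddddddddddddddddddddddddddwkkk...kk.................
286 ddddddddddddddddddddddddddddkkk...kkkdddddddddddddddddddddddddddwkkk....kk................
294 dddddddddddddddddddddddddddkkk...kkkkddddddddddddddddddddddddddddkkkk....kk...............
302 ..........................kkk....kkkk............................kkkkk...kkk..............
now [0.5402 0.3983 0.2297] yaw 89.0 q6 -1.03 open 0.052 F [-0.4 -0.1 -0.5] t 43.3
```

Run:
```python
from h import *
c=shot("wrist"); im=c["im"].astype(int); hsv=cv2.cvtColor(c["im"],cv2.COLOR_RGB2HSV)
print(c["C"].round(4))
for u in(230,335): print(u,[(v,tuple(hsv[v,u])) for v in range(98,132,3)])
w=cv2.cvtColor(cv2.imread("pics/w7.png"),cv2.COLOR_BGR2HSV)
print([(v,tuple(w[v,335])) for v in range(90,125,3)])
# finer map near bar 1
h,s,v=[hsv[:,:,i].astype(int) for i in range(3)]
for r in range(118,264,4):
    print(r,' '.join('%3d%s'%(v[r,u],'B' if abs(h[r,u]-105)<9 and s[r,u]>45 else 'L' if h[r,u]<40 and 15<s[r,u]<60 else 'w' if s[r,u]>60 and h[r,u]<35 else '.') for u in range(246,352,5)))
```

```text
[0.4566 0.4004 0.3514]
230 [(98, (np.uint8(30), np.uint8(7), np.uint8(105))), (101, (np.uint8(48), np.uint8(12), np.uint8(104))), (104, (np.uint8(45), np.uint8(6), np.uint8(81))), (107, (np.uint8(45), np.uint8(5), np.uint8(106))), (110, (np.uint8(45), np.uint8(5), np.uint8(106))), (113, (np.uint8(70), np.uint8(7), np.uint8(105))), (116, (np.uint8(75), np.uint8(5), np.uint8(104))), (119, (np.uint8(60), np.uint8(5), np.uint8(105))), (122, (np.uint8(45), np.uint8(5), np.uint8(103))), (125, (np.uint8(19), np.uint8(79), np.uint8(107))), (128, (np.uint8(20), np.uint8(111), np.uint8(152))), (131, (np.uint8(19), np.uint8(112), np.uint8(146)))]
335 [(98, (np.uint8(36), np.uint8(12), np.uint8(107))), (101, (np.uint8(45), np.uint8(10), np.uint8(100))), (104, (np.uint8(40), np.uint8(6), np.uint8(120))), (107, (np.uint8(50), np.uint8(8), np.uint8(192))), (110, (np.uint8(48), np.uint8(7), np.uint8(196))), (113, (np.uint8(45), np.uint8(5), np.uint8(196))), (116, (np.uint8(53), np.uint8(5), np.uint8(194))), (119, (np.uint8(54), np.uint8(6), np.uint8(197))), (122, (np.uint8(42), np.uint8(7), np.uint8
[... 4300 characters left out ...]
w 244w 220L 189.
242 225w 225w 226w 174w 192w  63B  80B 140L 157L 103.  79B  77. 223w 242w 242w 242w 128w 110w  95w 244w 210L 188.
246 225w 225w 227w 165w 191w  99w  72B  75B  77B  77B  81B 171w 216w 241w 242w 242w 129w 111w  96w 244w 200L 189.
250 224w 225w 227w 159w 189w 212w 192w  97L  85. 149w 231w 179w 214w 241w 241w 241w 130w 110w  98w 244w 196L 189.
254 224w 224w 225w 219w 223w 226w 226w 225w 229w 242w 242w 242w 239w 243w 242w 120w 121w  96w  98w 244w 187L 187.
258 124w 125w 124w 124w 125w 124w 124w 125w 133w 167w 168w 168w 171w 169w 164w 126w 126w  96w 101w 244w 160. 181.
262 119w 119w 119w 130w 159w 139w 122w 119w 140w 161w 161w 162w 162w 163w 157w 121w 121w  96w 106w 243w  98. 187.
```

Run:
```python
from h import *
c=shot("wrist")
for z in (.08,.09,.1,.11): print("front top",z,at(c,284,125,z).round(4), "w",(at(c,309,140,z)-at(c,261,140,z))[1].round(4))
for z in (.05,.06,.07): print("rear end top",z,at(c,284,249,z).round(4))
print("ref bar2 front/rear",at(c,205,131,.072).round(4),at(c,212,256,.06).round(4))
print("panel inner",at(c,335,123.5,.088).round(4))
for z in(.06,.075,.09):print("label ends",at(c,284,172,z).round(4),at(c,284,242,z).round(4))
# side view numeric: blue pixels near slot4
s=shot("side","side2.png"); h=cv2.cvtColor(s["im"],cv2.COLOR_RGB2HSV); print(proj(s,(.54,.398,.052)),proj(s,(.48,.398,.052)),proj(s,(.6,.398,.052)))
m=cv2.inRange(h,(98,60,20),(115,255,255))
for k in cv2.findContours(m,0,2)[0]:
    if cv2.contourArea(k)>20: print(cv2.boundingRect(k))
```

```text
front top 0.08 [0.4798 0.4002 0.08  ] w 0.038
front top 0.09 [0.4789 0.4002 0.09  ] w 0.0366
front top 0.1 [0.4781 0.4002 0.1   ] w 0.0352
front top 0.11 [0.4772 0.4002 0.11  ] w 0.0338
rear end top 0.05 [0.601  0.3981 0.05  ]
rear end top 0.06 [0.5962 0.3982 0.06  ]
rear end top 0.07 [0.5914 0.3982 0.07  ]
ref bar2 front/rear [0.484  0.3362 0.072 ] [0.6023 0.3291 0.06  ]
panel inner [0.4787 0.4389 0.088 ]
label ends [0.5217 0.3995 0.06  ] [0.5889 0.3983 0.06  ]
label ends [0.5183 0.3995 0.075 ] [0.5821 0.3984 0.075 ]
label ends [0.515  0.3996 0.09  ] [0.5753 0.3985 0.09  ]
[250.43144428 145.161573  ] [235.90139399 147.92549577] [264.70309603 142.44680308]
(245, 146, 35, 24)
(237, 133, 28, 13)
(116, 90, 59, 41)
```

Run:
```python
from h import *
c=shot("wrist"); o=ctrl.get_obs()
dC=c["C"]-np.array(o["tool_pos"]); Rn=c["R"]
def cam(tp): d=dict(c); d["C"]=np.array(tp)+dC; return d
w4=cam((.5498,.1754,.1411)); w7=cam((.5436,.3322,.2417)); w6=cam((.5444,.2613,.2413))
print("inner w4",at(w4,350,88,.088),"w6",at(w6,350,112,.088),"w7",at(w7,335,114.5,.088),"now",at(c,335,123.5,.088))
for n,cc in(("w4",w4),("w6",w6),("w7",w7),("w10",c)):
    im=cv2.imread("pics/%s.png"%n); h=cv2.cvtColor(im,cv2.COLOR_BGR2HSV); m=cv2.inRange(h,(150,8,130),(180,40,255)); m[200:]=0; m[:,:120]=0
    ks=[k for k in cv2.findContours(m,0,2)[0] if cv2.contourArea(k)>150]
    for k in ks:
        x,y,w_,h_=cv2.boundingRect(k); print(n,"handle box",x,y,w_,h_, at(cc,x+5,y+6,.062).round(4))
t=shot("top"); h=cv2.cvtColor(t["im"],cv2.COLOR_RGB2HSV); m=cv2.inRange(h,(150,8,150),(180,40,255)); m[:,:100]=0;m[:,175:]=0; m[:200]=0
print([ (cv2.boundingRect(k),at(t,cv2.boundingRect(k)[0]+5,cv2.boundingRect(k)[1]+cv2.boundingRect(k)[3]-1,.062).round(3)) for k in cv2.findContours(m,0,2)[0] if cv2.contourArea(k)>15])
```

```text
inner w4 [0.46431962 0.21003082 0.088     ] w6 [0.47552415 0.31534633 0.088     ] w7 [0.47641834 0.37460116 0.088     ] now [0.47856893 0.43870837 0.088     ]
w6 handle box 243 39 94 14 [0.4231 0.2354 0.062 ]
w7 handle box 154 42 162 22 [0.4231 0.2338 0.062 ]
w10 handle box 120 50 79 13 [0.4262 0.2766 0.062 ]
[((126, 246, 31, 5), array([0.425, 0.31 , 0.062]))]
```

{"api": "servo_tool", "payload": {"increments": [[[5.2,0,0,5,0],[5.2,0,0,10,0],[5.2,0,0,14,0],[5.2,0,0,16,0],[5.2,0,0,16.5,0]]], "newtons": 30}}

```text
t: 44.05
tool_pos: [0.538, 0.3969, 0.0609]
tool_rot: [-0.027, -3.134, 0.007]
contact_force: [0.0, 0.2, -0.2]
opening: 0.0521
grip_force: 0.0
```

{"api": "servo_tool", "payload": {"increments": [[[5.2,0,0,0,0],[4.4,0,0,0,0],[3.5,0,0,0,0],[3.5,0,0,0,0],[3.5,0,0,0,0]]]}}

```text
t: 44.55
tool_pos: [0.5422, 0.3995, 0.0686]
tool_rot: [0.028, 3.138, 0.004]
contact_force: [0.6, 0.3, 5.6]
opening: 0.0391
grip_force: 30.8
```

{"api": "servo_tool", "payload": {"increments": [[[3.5,0,0,-1,0],[3.5,0,0,-2.5,0],[3.5,-0.6,0,-4,0],[3.5,-1.3,0,-4,0],[3.5,-1.3,0,-4,0]]]}}

```text
t: 45.05
tool_pos: [0.5554, 0.3984, 0.1074]
tool_rot: [0.028, 3.139, 0.002]
contact_force: [-0.2, -0.0, -3.8]
opening: 0.0393
grip_force: 31.3
```

```bash
cat >> h.py <<'E'
def cmap(c,rows,cols):
    hsv=cv2.cvtColor(c["im"],cv2.COLOR_RGB2HSV); h,s,v=[hsv[:,:,i].astype(int) for i in range(3)]
    for r in rows: print(r,''.join('B' if abs(h[r,u]-105)<9 and s[r,u]>45 else 'L' if h[r,u]<40 and v[r,u]>120 and 12<s[r,u]<60 else 'w' if s[r,u]>70 and h[r,u]<35 and v[r,u]>200 else 'd' if s[r,u]>70 and h[r,u]<35 else 'k' if v[r,u]<60 else '.' for u in cols))
E
python3 - <<'E'
from h import *
c=shot("wrist","w11.png"); edges(c,(200,215,230,245,260,275,290)); cmap(c,range(90,330,12),range(200,370,5)); plan()
w=dict(c); w["im"]=cv2.cvtColor(cv2.imread("pics/w4.png"),cv2.COLOR_BGR2RGB); print("ref"); cmap(w,range(140,330,12),range(200,370,5))
E
```

```text
290 bar 232 332 label 241 315 phi -5
90 ..................................
102 ..................................
114 ddddddddddddddddwwwwwwwwwwwwwwwwww
126 ddddddddddddddddwwwwwwwwwwwwwddddd
138 dddddddddddddddddwwwwwwwwwwwwddddd
150 dddddddddddddddddwwwwwwwwwwwwddddd
162 dddddddddddddddddddddddddwwwwwwddd
174 dddddddd.BBBBBBBBBBBBBBBBdwwwwwddd
186 ddddddBBBBBBBBBBBBBBBBBBBBBBwwwddd
198 ddddBBBBBBBBBBBBBBBBBBBBBBBBBddddd
210 ddddBBBBBBBBBBBBBBBBBBBBBBBBBBdddd
222 ddddBBBBBBBBBBBBBBBBBBBBBBBBBBdddd
234 ddddBBBBBBBBBBBBBBBBBBBBBBBBBddddd
246 dwwwdBBBBBBBBBBBBBBBBBBBBBBBBddddd
258 dwwwwkBBBBBBBBBBBBBBBBBBBBBBdddddd
270 kwwww.BBBBBBBBBBBBBBBBBBBBBB.ddddd
282 Bdkk...BLkBBBBBBBBBBBBBBBBB...kkdd
294 Bkk...kBkLLLLLL...LLLLL.BBBk...kkd
306 kkk..kkkBLLLLLLLLLLLLLLBBBkkk...kk
318 kkkkkkkkBkLLLLLLLLLLLLLBBkkkkkkkkk
now [0.5544 0.3981 0.1063] yaw 89.0 q6 -1.04 open 0.0391 F [-0.1  1.1 -4.4] t 45.1
ref
140 .ddddddddddddddddwwwwwddddddwwwwww
152 ..dddddddddddkkkkk.ddddddddwwwwwww
164 ..dddd.BBBBBBBBBBBBBBBBBBBB.wwwwww
176 ..ddddkBBBBBBBBBBBBBBBBBBBB.wwwwww
188 ..dddddBBBBBBBBBBBBBBBBBBBBdwwwwww
200 ..dddddBBBBBBBBBBBBBBBBBBBBwwwwwww
212 ..LddddBBBBBBBBBBBBBBBBBBBBwwwwwww
224 ..LddddBBBBLLLLLLLLLLLLLLBBwwwwwww
236 ...ddddBBBBLLLLLLLLLLLLLLBBwwwwwww
248 ...ddddkBBBLLLLLLLLLLLLLLBBddddddd
260 ...dwddkBBB.LLLLLLLLLLLL.Bkwwwwwwd
272 ....w..kBBB.LLLLLLLLLLLL.BB..wwwdd
284 ..kk...kBBB.LLLLLLLLLLLL.BB...kkww
296 .kk...kkBBBkLLLLLLLLLLLLBBkk...kkd
308 kkk...kkBBBkLLLLLLLLLLLLBBkk...kkk
320 kkkkkkkkBBBBLLLLLLLLLLLLBBkkkkkkkk
```

Run:
```python
from h import *
plan((.5544,.3981,.19),(.51,-.15,.19,89))
```

```text
now [0.5544 0.3981 0.1063] yaw 89.0 q6 -1.04 open 0.0391 F [-0.1  1.1 -4.4] t 45.1
  dx -0.0 dy -0.0 dz -8.4 cm turn -0.0
  dx 1.2 dy -18.3 dz -0.0 cm turn -0.0
  dx 1.2 dy -18.3 dz -0.0 cm turn -0.0
  dx 1.2 dy -18.3 dz -0.0 cm turn -0.0
```

{"api": "servo_tool", "payload": {"increments": [[[3.5,0,0,-2,0],[3.5,0,0,-4,0],[3.5,0,0,-6,0],[3.5,0,0,-8.4,0],[3.5,0,0,-8.4,0]]], "newtons": 60}}

```text
t: 45.6
tool_pos: [0.5554, 0.3993, 0.1939]
tool_rot: [0.027, 3.136, 0.005]
contact_force: [1.9, 0.6, -2.7]
opening: 0.038
grip_force: 62.4
```

{"api": "servo_tool", "payload": {"increments": [[[3.5,0.2,-3.7,0,0],[3.5,0.4,-7.4,0,0],[3.5,0.6,-11,0,0],[3.5,0.8,-14.6,0,0],[3.5,1,-18.3,0,0]]]}}

```text
t: 46.1
tool_pos: [0.5393, 0.214, 0.1877]
tool_rot: [-0.027, -3.138, 0.001]
contact_force: [1.0, -1.0, -3.8]
opening: 0.0387
grip_force: 62.5
```

{"api": "servo_tool", "payload": {"increments": [[[3.5,0.2,-3.7,0,0],[3.5,0.4,-7.4,0,0],[3.5,0.6,-11,0,0],[3.5,0.8,-14.6,0,0],[3.5,1,-18.3,0,0]]]}}

```text
t: 46.6
tool_pos: [0.5261, 0.0315, 0.188]
tool_rot: [-0.027, -3.139, -0.0]
contact_force: [0.8, -1.0, -4.7]
opening: 0.0384
grip_force: 62.5
```

{"api": "servo_tool", "payload": {"increments": [[[3.5,0.2,-3.7,0,0],[3.5,0.4,-7.4,0,0],[3.5,0.6,-11,0,0],[3.5,0.8,-14.6,0,0],[3.5,1,-18.3,0,0]]]}}

```text
t: 47.1
tool_pos: [0.513, -0.151, 0.188]
tool_rot: [-0.027, -3.139, -0.002]
contact_force: [-0.0, 0.5, -4.8]
opening: 0.0387
grip_force: 62.5
```

{"api": "servo_tool", "payload": {"increments": [[[3.5,0,0,3,0],[3.5,0,0,6,0],[3.5,0,0,9,0],[3.5,0,0,10,0],[3.5,0,0,10.5,0]]], "newtons": 20}}

```text
t: 47.6
tool_pos: [0.5127, -0.1493, 0.0826]
tool_rot: [-0.027, -3.137, -0.003]
contact_force: [0.3, -0.5, -4.3]
opening: 0.0389
grip_force: 62.4
```

{"api": "servo_tool", "payload": {"increments": [[[3.6,0,0,0.5,0],[3.6,0,0,1,0],[3.6,0,0,1.5,0],[3.6,0,0,2,0]]], "newtons": 20}}

```text
t: 48.0
tool_pos: [0.5149, -0.1503, 0.0658]
tool_rot: [0.027, 3.14, -0.001]
contact_force: [-0.2, -0.5, -4.6]
opening: 0.0383
grip_force: 62.4
```

{"api": "servo_tool", "payload": {"increments": [[[3.6,0,0,0.5,0],[3.6,0,0,1,0],[3.6,0,0,1.5,0],[3.6,0,0,1.5,0]]]}}

```text
t: 48.4
tool_pos: [0.5148, -0.1516, 0.0534]
tool_rot: [-0.027, -3.141, 0.004]
contact_force: [-10.3, -1.7, 14.4]
opening: 0.0384
grip_force: 64.0
```

Run:
```python
from h import *
c=shot("wrist"); cmap(c,range(140,330,15),range(200,370,5)); plan()
```

```text
140 ..................................
155 ..................................
170 ........BBBBBBBBBBBBBBBBBB........
185 .....BBBBBBBBBBBBBBBBBBBBBBBB.....
200 ....BBBBBBBBBBBBBBBBBBBBBBBBBB....
215 ....BBBBBBBBBBBBBBBBBBBBBBBBBB....
230 ....BBBBBBBBBBBBBBBBBBBBBBBBB.....
245 .....BBBBBBBBBBBBBBBBBBBBBBB......
260 ......BBBBBBBBBBBBBBBBBBBBBB......
275 ...kk.BBLLBBBBBBBBBBBBBBBBB..kk...
290 .kkk...BBLLLLLLLLLLLLLL.BBB...kkk.
305 kkk...kkBLLLLLLLLLLLLLLBBBkk...kkk
320 kkkkkkkkBBLLLLLLLLLLLLLBBBkkkkkkkk
now [ 0.5151 -0.1517  0.0535] yaw 89.0 q6 -1.98 open 0.0383 F [-9.5 -1.4 13.3] t 48.5
```

{"api": "servo_tool", "payload": {"increments": [[[3.9,0,0,0,0],[4.1,0,0,0,0],[4.1,0,0,0.5,0],[4.2,0,0,1.0,0],[4.4,0,0,1.5,0]]]}}

```text
t: 48.95
tool_pos: [0.5141, -0.1499, 0.0344]
tool_rot: [-0.027, -3.141, -0.001]
contact_force: [-0.0, 0.0, -0.6]
opening: 0.0439
grip_force: 0.0
```

{"api": "servo_tool", "payload": {"increments": [[[4.4,0,0,0,0],[4.4,0,0,0,0],[4.4,0,0,0,0]]]}}

```text
t: 49.25
tool_pos: [0.5144, -0.1501, 0.0352]
tool_rot: [0.027, 3.141, 0.0]
contact_force: [0.8, 0.7, 0.1]
opening: 0.0442
grip_force: 0.0
```

Run:
```python
from h import *
c=shot("wrist"); cmap(c,range(140,330,15),range(200,370,5)); edges(c,(245,260))
for b in bars(c,1000):print(np.round(b,4)); label(c,*b[:3])
plan()
```

```text
140 ......BBBBBBBBBBBBBBBBBBBBB.......
155 .......BBBBBBBBBBBBBBBBBBBB.......
170 .......BBL..L.........LBBBB.......
185 .......BBLLLLLLLLLLLLLLBBBB.......
200 .......BBLLLLLLLLLLLLLLBBBB.......
215 .......BBLLLLLLLLLLLLLLBBBB.......
230 .......BB.LLLLLLLLLLLLLBBB........
245 .......BB.LLLLLLLLLLLLLBBB........
260 .......BBBLLLLLLLLLLLL.BBB........
275 ......kBBBLLLLLLLLLLLLBBBB.k......
290 .k...kkkBBLLLLLLLLLLLLBBBB.kk...kk
305 k...kkkkBBLLLLLLLLLLLLBBB..kkk...k
320 kkkkkkk.BBLLLLLLLLLLLLBBB..kkkkkkk
245 bar 234 329 label 246 310 phi -4
260 bar 235 327 label 247 309 phi -4
[ 5.032000e-01 -1.498000e-01  1.780746e+02  1.324498e+02  3.914060e+01]
label n 11988 phi 3/50/97%: -38 -5 26 axial [-47.  30.]
now [ 0.5145 -0.1501  0.0354] yaw 89.0 q6 -1.98 open 0.0438 F [0.6 0.  1. ] t 49.3
```

Run:
```python
from h import *
c=shot("wrist")
print("label front x",at(c,280,169,.05), "bar front bottom", at(c,280,140,.05)); 
w=cv2.cvtColor(c["im"],cv2.COLOR_RGB2HSV); print([(v,w[v,280].tolist()) for v in range(110,176,4)])
```

```text
label front x [ 0.45400733 -0.14946378  0.05      ] bar front bottom [ 0.44476995 -0.14926232  0.05      ]
[(110, [103, 69, 70]), (114, [103, 75, 71]), (118, [104, 79, 81]), (122, [102, 76, 77]), (126, [101, 78, 78]), (130, [103, 82, 78]), (134, [104, 77, 79]), (138, [103, 79, 77]), (142, [103, 82, 78]), (146, [102, 82, 78]), (150, [101, 83, 77]), (154, [102, 82, 78]), (158, [103, 75, 78]), (162, [105, 78, 78]), (166, [103, 82, 78]), (170, [96, 13, 99]), (174, [19, 32, 223])]
```

{"api": "servo_tool", "payload": {"increments": [[[4.4,0.9,0.1,0.1,0],[4.4,1.85,0.1,0.2,0],[4.4,1.85,0.1,0.2,0],[3.5,1.85,0.1,0.2,0],[3.5,1.85,0.1,0.2,0]]], "newtons": 60}}

```text
t: 49.85
tool_pos: [0.4951, -0.1487, 0.0332]
tool_rot: [-0.027, -3.14, -0.0]
contact_force: [-4.6, 0.4, 2.9]
opening: 0.0386
grip_force: 60.6
```

Run:
```python
from h import *
c=shot("wrist"); edges(c,(230,245,260)); cmap(c,range(140,260,15),range(200,370,5))
o=ctrl.get_obs()["tool_pos"]
plan((o[0],o[1],.15),(.553,.398,.15,89))
```

```text
230 bar 235 331 label 251 316 phi 1
245 bar 236 331 label 251 315 phi -1
260 bar 237 330 label 251 315 phi -1
140 ..................................
155 ..................................
170 .......BBBBBBBBBBBBBBBBBBBBB......
185 .......BBBBBBBBBBBBBBBBBBBB.......
200 .......BBBBBBBBBBBBBBBBBBBB.......
215 .......BBBBBBBBBBBBBBBBBBBB.......
230 ........BB.LLLLLLLLLLLLLBBB.......
245 ........BB.LLLLLLLLLLLLLBBB.......
now [ 0.495  -0.1488  0.0332] yaw 89.0 q6 -1.99 open 0.0385 F [-5.  -0.5  3.4] t 49.9
  dx 0.0 dy 0.0 dz -11.7 cm turn -0.0
  dx -1.6 dy 18.3 dz -0.0 cm turn 0.0
  dx -1.6 dy 18.3 dz -0.0 cm turn 0.0
  dx -1.6 dy 18.3 dz -0.0 cm turn 0.0
```

{"api": "servo_tool", "payload": {"increments": [[[3.5,0,0,-1,0],[3.5,0,0,-3,0],[3.5,0,0,-6,0],[3.5,0,0,-9,0],[3.5,0,0,-11.7,0]]]}}

```text
t: 50.4
tool_pos: [0.496, -0.1485, 0.1515]
tool_rot: [0.027, 3.14, 0.001]
contact_force: [-0.3, -0.7, -4.2]
opening: 0.0386
grip_force: 60.9
```

{"api": "servo_tool", "payload": {"increments": [[[3.5,-0.3,3.7,0,0],[3.5,-0.6,7.4,0,0],[3.5,-1,11,0,0],[3.5,-1.3,14.6,0,0],[3.5,-1.6,18.3,0,0]]]}}

```text
t: 50.9
tool_pos: [0.5149, 0.0357, 0.1501]
tool_rot: [0.028, 3.141, 0.001]
contact_force: [-0.1, -0.2, -4.4]
opening: 0.0384
grip_force: 61.2
```

{"api": "servo_tool", "payload": {"increments": [[[3.5,-0.3,3.7,0,0],[3.5,-0.6,7.4,0,0],[3.5,-1,11,0,0],[3.5,-1.3,14.6,0,0],[3.5,-1.6,18.3,0,0]]]}}

```text
t: 51.4
tool_pos: [0.5339, 0.2185, 0.1499]
tool_rot: [-0.027, -3.141, -0.001]
contact_force: [-0.6, -0.7, -4.2]
opening: 0.0384
grip_force: 61.2
```

{"api": "servo_tool", "payload": {"increments": [[[3.5,-0.3,3.7,0,0],[3.5,-0.6,7.4,0,0],[3.5,-1,11,0,0],[3.5,-1.3,14.6,0,0],[3.5,-1.6,18.3,0,0]]]}}

```text
t: 51.9
tool_pos: [0.553, 0.4011, 0.1495]
tool_rot: [-0.027, -3.141, -0.0]
contact_force: [1.1, -0.3, -3.9]
opening: 0.0382
grip_force: 61.2
```

{"api": "servo_tool", "payload": {"increments": [[[3.5,0,0,0,0],[3.5,0,0,0,0],[3.5,0,0,0,0]]]}}

```text
t: 52.2
tool_pos: [0.553, 0.3986, 0.1495]
tool_rot: [-0.028, -3.14, 0.001]
contact_force: [-0.5, 0.8, -4.3]
opening: 0.0383
grip_force: 61.7
```

Run:
```python
from h import *
c=shot("wrist"); edges(c,(230,245)); cmap(c,range(35,330,12),range(60,500,5)); plan((.553,.398,.055,89))
for v in range(50,110,4): print(v,at(c,330,v,.088)[0].round(4),end=' ')
```

```text
230 bar 237 331 label 251 316 phi -1
245 bar 237 330 label 251 315 phi -1
35 ........................................................................................
47 .................................................................d..............L.......
59 wwwwwwwwwwwwwwwwwwwwwwwddddddddddwwwwwwwwwwwwwwwwwwwwwwwwwwwwwwww....L......L...........
71 BBBBBBddwwwwwwwBBBBBBBBBBBBBddddddddwwwwwwwwwwwwwwwwwwwwdddddddwwLL.....................
83 BBBBBBkddwwwwwwBBBBBBBBBBBBBkddddddddddwwwwwwwwwwwwwwwwwdddddddwwL......L.............L.
95 BBBBBBBddwwwwwwdBBBBBBBBBBBBBdddddddddddwwwwwwwwwwwwwwwwdddddddww......L................
107 .BBBBBBkddddddddBLLLLLLLLBBBBdddddddddddddwwwwdddddddddddddddddww...L...L..L............
119 L.BBBBBBdwddddddBLLLLLLLLBBBBdddddddddddddddwwdddddwwwwwwwddddww........................
131 LLBBBBBBddddddddd.LLLLLLL.BBBdddddddddddddddw.wwwddwwwwwwdddddwwL.......................
143 LL.BBBBBBddddddddBLLLLLLLLBBBkdddddddddddddwwwwwwwwwwwwdddddddwwL.......................
155 LLLBBBBBBddddddddkLLLLLLLLBBBBddddddddddddddwwwwwwwwwwwdddddddww..................L.....
167 LLL.B
[... 863 characters left out ...]
kk..kBB.LLLLLLLLLLLL.BBB..kkdww.L...........L....L.......
287 ddddddddddddddddddddddddddddddkk...kBBBLLLLLLLLLLLL.BBk...kkdw......L...................
299 dddddddddddddddddddddddddddddkk...kkBBBLLLLLLLLLLLLBBBkk...kk.......L.......L...........
311 dddddddddddddddddddddddddddkkkkk..kkBBBLLLLLLLLLLLLBBBkk..kkkkk.........................
323 dddddddddddddddkkkkkkddddkkkkkkkkkkkBBBLLLLLLLLLLLLBBBkkkkkkkkkkk....kkkkkk.............
now [0.5532 0.3984 0.1497] yaw 89.0 q6 -1.04 open 0.0381 F [-0.4 -0.9 -3.7] t 52.2
  dx 0.0 dy -0.0 dz 9.5 cm turn -0.0
50 0.4499 54 0.4517 58 0.4535 62 0.4554 66 0.4572 70 0.4591 74 0.461 78 0.4628 82 0.4647 86 0.4667 90 0.4686 94 0.4705 98 0.4725 102 0.4745 106 0.4764
```

Run:
```python
from h import *
c=shot("wrist","w12.png")
for b in bars(c,300,.052): print(np.round(b,4))
t=shot("top"); h=cv2.cvtColor(t["im"],cv2.COLOR_RGB2HSV); m=cv2.inRange(h,(150,8,150),(180,40,255)); m[:,:100]=0;m[:,175:]=0; m[:200]=0
print([ (cv2.boundingRect(k),at(t,cv2.boundingRect(k)[0]+5,cv2.boundingRect(k)[1]+cv2.boundingRect(k)[3]-1,.062).round(3)) for k in cv2.findContours(m,0,2)[0] if cv2.contourArea(k)>15])
# bar2 label ends (col through label) at top z=.072
w=cv2.cvtColor(c["im"],cv2.COLOR_RGB2HSV).astype(int)
for u0,u1 in((145,165),):
    for v in range(92,260,3):
        print(v,[tuple(w[v,u]) for u in (150,158)],end=';') if v<112 or 222<v<262 else None
for v in(104,236): print(at(c,158,v,.072))
for v in(49,53,57):print(at(c,330,v,.088))
```

```text
[  0.6076   0.3987 178.1658 191.3938  68.6482]
[  0.5171   0.3302 179.2658 127.2472  39.3427]
[  0.5154   0.2607 179.2799 127.7349  44.4178]
[  0.5403   0.2134 163.5377  77.0524  17.1585]
[((116, 253, 8, 9), array([0.394, 0.339, 0.062]))]
92 [(np.int64(103), np.int64(96), np.int64(72)), (np.int64(102), np.int64(98), np.int64(57))];95 [(np.int64(104), np.int64(84), np.int64(58)), (np.int64(103), np.int64(98), np.int64(60))];98 [(np.int64(12), np.int64(13), np.int64(99)), (np.int64(24), np.int64(12), np.int64(103))];101 [(np.int64(16), np.int64(41), np.int64(182)), (np.int64(18), np.int64(40), np.int64(187))];104 [(np.int64(17), np.int64(39), np.int64(182)), (np.int64(16), np.int64(41), np.int64(188))];107 [(np.int64(17), np.int64(40), np.int64(186)), (np.int64(17), np.int64(40), np.int64(191))];110 [(np.int64(17), np.int64(40), np.int64(184)), (np.int64(17), np.int64(40), np.int64(189))];224 [(np.int64(17), np.int64(114), np.int64(101)), (np.int64(24), np.int64(15), np.int64(83))];227 [(np.int64(17), np.int64(112), np.int64(112)), (np.int64(30), np.int64(4), np.int64(67))];230 [(np.in
[... 420 characters left out ...]
)), (np.int64(102), np.int64(28), np.int64(46))];245 [(np.int64(20), np.int64(114), np.int64(231)), (np.int64(20), np.int64(28), np.int64(55))];248 [(np.int64(24), np.int64(92), np.int64(244)), (np.int64(19), np.int64(73), np.int64(94))];251 [(np.int64(25), np.int64(85), np.int64(245)), (np.int64(19), np.int64(104), np.int64(199))];254 [(np.int64(26), np.int64(84), np.int64(246)), (np.int64(23), np.int64(101), np.int64(238))];257 [(np.int64(25), np.int64(85), np.int64(246)), (np.int64(23), np.int64(101), np.int64(237))];[0.47421388 0.32978168 0.072     ]
[0.55519139 0.3183501  0.072     ]
[0.44960526 0.42417228 0.088     ]
[0.45141133 0.42421873 0.088     ]
[0.45323022 0.42426552 0.088     ]
```

{"api": "servo_tool", "payload": {"increments": [[[3.5,1.3,0,0,0],[3.5,2.6,0,0,0],[3.5,2.6,0,3,0],[3.5,2.6,0,6,0],[3.5,2.6,0,8,0]]]}}

```text
t: 52.85
tool_pos: [0.525, 0.3991, 0.0681]
tool_rot: [-0.027, -3.139, 0.002]
contact_force: [-0.6, -0.2, -5.2]
opening: 0.0381
grip_force: 61.8
```

{"api": "servo_tool", "payload": {"increments": [[[3.5,0,0,0.5,0],[3.5,0,0,1,0],[3.5,0,0,1.3,0],[3.5,0,0,1.3,0]]]}}

```text
t: 53.25
tool_pos: [0.5279, 0.4002, 0.0584]
tool_rot: [0.027, 3.14, 0.001]
contact_force: [-0.7, -0.4, -3.9]
opening: 0.0386
grip_force: 61.7
```

Run:
```python
from h import *
c=shot("wrist","w13.png"); edges(c,(230,245)); cmap(c,range(35,330,12),range(60,500,5)); plan((.527,.398,.055,89))
```

```text
230 bar 237 331 label 251 316 phi -1
245 bar 237 330 label 251 315 phi -1
35 .......L.......................L............L..........L.......................L........
47 ........................................................................................
59 ........................................................................................
71 ........................................................................................
83 ........................................................................................
95 ........................................................................................
107 wwwwwwwwwwwwwwwddddddddddddddddddddddddddddddwwwwwwwwwwwwwwwwwwwwwwwwwwwwwwwwwwwwL......
119 wwwwwwwwwwddddddddddddddddddddddddddddddddddddwwwwwwwwwwwwwwwwwwwwwwwwwwwwwwwwwww..L..L.
131 BBBBBBBBBBBBBBBBBBddddddddddddddddddddddddddddwwwwwwwwwwwwwwwdddddddddddddddwwwwL..L....
143 BBBBBBBBBBBBBBBBBBkdddddddddddddddddddddddddddddddwwwwwwwwwwwdddddddddddddddwwww........
155 BBBBBBBBBBBBBBBBBBBdddddddddddddddddddddddddddddddwwwwwwwwwwwdddddddddddddddwww....L....
167 BBBBB
[... 712 characters left out ...]
dddddddwwwL......L...L
263 wLLLLLLLLLLLL.BBBBBBBBdddddddddddd..BB.LLLLLLLLLLLL.BB..dddddddddddddddddwww...L.......L
275 w.LLLLLLLLLLLLBBBBBBBBddwddddddkk..kBB.LLLLLLLLLLLL.BBk..kkdddddddddddddwwww......L.....
287 wwLLLLLLLLLLLL.BBBBBBB.dwwwwwdkk...kBBBLLLLLLLLLLLL.BBk...kk.ddddddddddddddL............
299 wwdLLLLLLLLLLLLBBBBBBBBdwwwwdkk...kkBBBLLLLLLLLLLLLBBBkk...kkdddddddddddddd.............
311 dwwLLLLLLLLLLLLBBBBBBBBddwwkkkkk..kkBBBLLLLLLLLLLLLBBBkk..kkkkkdddddddddddL.............
323 ddddLLLLLLLLLL.kkkkkkBBkdkkkkkkkkkkkBBBLLLLLLLLLLLLBBBkkkkkkkkkkkkdddkkkkkk.....L.......
now [0.528  0.4002 0.0585] yaw 89.0 q6 -1.02 open 0.0378 F [ 0.6 -0.  -3.9] t 53.3
  dx 0.1 dy -0.2 dz 0.4 cm turn -0.0
```

{"api": "servo_tool", "payload": {"increments": [[[3.5,0,-0.2,0,0],[3.5,0,-0.2,0.2,0],[3.5,0,-0.2,0.3,0],[4.4,0,-0.2,0.3,0],[5.2,0,-0.2,0.3,0]]]}}

```text
t: 53.8
tool_pos: [0.5279, 0.3981, 0.0551]
tool_rot: [0.028, 3.14, 0.001]
contact_force: [0.2, 0.5, 0.2]
opening: 0.0522
grip_force: 0.0
```

{"api": "servo_tool", "payload": {"increments": [[[5.2,0,0,0,0],[5.2,0,0,0,0]]]}}

```text
t: 54.0
tool_pos: [0.5275, 0.3979, 0.0544]
tool_rot: [0.027, 3.141, 0.0]
contact_force: [0.7, 0.5, 0.0]
opening: 0.052
grip_force: 0.0
```

Run:
```python
from h import *
c=shot("wrist","w14.png"); edges(c,(230,245,260)); cmap(c,range(95,300,12),range(60,500,5)); plan((.517,.3285,.14,89))
```

```text
230 bar 238 332 label 253 319 phi 1
245 bar 238 332 label 253 318 phi 1
260 bar 239 331 label 254 318 phi 1
95 ........................................................................................
107 ............L.......................................dddddddddddddddddwwwwwwwwwwwwwwwL...
119 wwwwwwwwwwwwwdddddddddddddddddddddddddddddddddwwwwwwwwwwwwwwwwwwwwwwwwwwwwwwwwwwwwww....
131 ...BBBBBBBBBBBBBBBBdddddddddddddddddddddddddddwwwwwwwwwwwwwwwwdddddddddddddddddwwwwL....
143 BBBBBBBBBBBBBBBBBBBddddddddddddddddddddddddddddwwwwwwwwwwwwwwwdddddddddddddddddwwww..L..
155 BBBBBBBBBBBBBBBBBBBdddddddddddddddddddddddddddddddddwwwwwwwwwwddddddddddddddddwwwwL.....
167 BBBBBBBBBBBBBBBBBBBBdddddddddddddddd.BBBBBBBBBBBBBBBBBddddddddddddddddddddddddwwww......
179 BBBBBBBBBBBBBBBBBBBBdddddddddddddddBBBBBBBBBBBBBBBBBBBBBddddddddddddddddddddddwwww....L.
191 LLLLLLLLLLLBBBBBBBBBdddddddddddddddBBBBBBBBBBBBBBBBBBBB.wwwwwwwwwddddddddddddwwwwL......
203 LLLLLLLLLLL.BBBBBBBBBddddddddddddddkBBBBBBBBBBBBBBBBBBB.wwwwwwwwdddddddddddddwwww.L.....
215 LLLLLLLLLLLLBBBBBBBBBdddddddddddddd.BBBBBBBBBBBBBBBBBBBdwwwwwwwwdddddddddddddwwwL..L.L..
227 LLLLLLLLLLLLkBBBBBBBBdddddddddddddddBBBBBBBBBBBBBBBBBBBwddddddddddddddddddddwwww........
239 LLLLLLLLLLLLLBBBBBBBBkddddddddddddddBBBLLLLLLLLLLLLL.BBdddddddddddddddddddddwww.....L...
251 LLLLLLLLLLLLLBBBBBBBBBddddddddddddddBBBLLLLLLLLLLLLLBBBddddddddddddddddddddwwwwL........
263 dLLLLLLLLLLLL.BBBBBBBBddddddddddddddBBBLLLLLLLLLLLLLBBBddddddddddddddddddddwwww...L.L..L
275 wLLLLLLLLLLLLLBBBBBBBBkdddddd...kkddBBBLLLLLLLLLLLLLBBBdkk...ddddddddddddddwwwL.........
287 wdLLLLLLLLLLLL.BBBBBBBBdwwdkk..kkkddkBBLLLLLLLLLLLLLBBkwkkk...kkddddddddddwwww..........
299 ww.LLLLLLLLLLLLBBBBBBBBddkkk..kkkkww.BBLLLLLLLLLLLLLBB.wkkkk...kkddddddddddddL.......L..
now [0.5274 0.3978 0.0543] yaw 89.0 q6 -1.02 open 0.052 F [-0.7  0.6 -0.5] t 54.0
  dx 0.9 dy -6.9 dz -8.6 cm turn -0.0
```

{"api": "servo_tool", "payload": {"increments": [[[5.2,0,0,-2,0],[5.2,0,0,-5,0],[5.2,0,0,-8,0],[5.2,0.5,-3.5,-8,0],[5.2,1.1,-6.9,-8,0]]]}}

```text
t: 54.55
tool_pos: [0.516, 0.3291, 0.1363]
tool_rot: [0.025, 3.138, 0.002]
contact_force: [-0.2, -0.7, -0.8]
opening: 0.052
grip_force: 0.0
```

{"api": "servo_tool", "payload": {"increments": [[[5.2,0,0,0,0],[5.2,0,0,3,0],[5.2,0,0,6,0],[5.2,0,0,7.4,0],[5.2,0,0,7.8,0]]]}}

```text
t: 55.05
tool_pos: [0.5138, 0.3287, 0.0538]
tool_rot: [-0.027, -3.138, 0.003]
contact_force: [-0.3, -0.3, -0.5]
opening: 0.0521
grip_force: 0.0
```

{"api": "servo_tool", "payload": {"increments": [[[5.2,0,0,0,0],[4.4,0,0,0,0],[3.5,0,0,0,0],[3.5,0,0,0,0],[3.5,0,0,0,0]]]}}

```text
t: 55.55
tool_pos: [0.5165, 0.3291, 0.0584]
tool_rot: [0.027, 3.138, 0.001]
contact_force: [-0.1, -3.7, 6.4]
opening: 0.0385
grip_force: 60.8
```

Run:
```python
from h import *
c=shot("wrist","w15.png"); edges(c,(230,245,260)); cmap(c,range(107,300,12),range(60,500,5)); plan()
```

```text
230 bar 236 328 label 251 314 phi 1
245 bar 237 328 label 251 314 phi 0
260 bar 238 327 label 252 313 phi 0
107 ........................................................................................
119 ........................................................................................
131 ........................................................................................
143 ....................................................................................L...
155 wwddddddddddddddddddddddddddddddddddddddddddddddddddwwwwwwwwwwwwwwwwwwwwwwwwwwwwwwwwwwww
167 BBBBBBBBBBBBBBBBBBBBdddddddddddddddBBBBBBBBBBBBBBBBBBBBwwwwwwwwdddddddddddddddwwwwwwwwww
179 BBBBBBBBBBBBBBBBBBBBdddddddddddddddBBBBBBBBBBBBBBBBBBBBwwwwwwwwdddddddddddddddddwwwwwwww
191 BBBBBBBBBBBBBBBBBBBBkddddddddddddddBBBBBBBBBBBBBBBBBBBBddddddddddddddkBBBBBBBBBBBBBBBBBB
203 BBBBBBBBBBBBBBBBBBBBBddddddddddddddBBBBBBBBBBBBBBBBBBBBdwwwwwwwwwddddBBBBBBBBBBBBBkBBBBB
215 LLLLLLLLLLLLkBBBBBBBBddddddddddddddkBBLLLLLLLLLLLLLLBB.wwwwwwwwwwddddBBBBBBBBBBBBBBBBBBB
227 LLLLLLLLLLLLLBBBBBBBBkdddddddddddddkBB.LLLLLLLLLLLL.BBdwwwwwwwwwwdddkBBBBBBBBBBBBBBBBBBB
239 .LLLLLLLLLLLLBBBBBBBBBddddddddddddddBB.LLLLLLLLLLLL.BBddddddddddddddBBBBBBBBBBBBBBBBBBBB
251 dLLLLLLLLLLLL.BBBBBBBBddddddddddddddBB.LLLLLLLLLLLL.BBddddddddddddddBBBBBBBBLL.BBBBBBBB.
263 wdLLLLLLLLLLLLBBBBBBBBdddddddddddd..BBBLLLLLLLLLLLLBBB..ddddwdddddddBBBBBBBB............
275 wwLLLLLLLLLLLL.BBBBBBBBdwddddddkk..kBBBLLLLLLLLLLLLBBBk..kkwwddddddkBBBBBBB.L...........
287 wwdLLLLLLLLLLLLBBBBBBBBddwwwwdkk...kBBBLLLLLLLLLLLLBBBk...kkdddddddBBBBBBBBLLL.........L
299 www.LLLLLLLLLLLkBBBBBBBddwwwdkk...kkkBBLLLLLLLLLLLLBBBkk...kkddddddBBBBBBBB..L.........d
now [0.5165 0.3291 0.0584] yaw 89.0 q6 -1.11 open 0.0384 F [-1.1 -4.1  5.9] t 55.6
```

{"api": "servo_tool", "payload": {"increments": [[[3.5,0,0,-0.5,0],[3.5,-0.4,-0.05,-0.6,0],[3.5,-0.8,-0.05,-0.6,0],[3.5,-1.2,-0.05,-0.6,0],[3.5,-1.2,-0.05,-0.1,0]]]}}

```text
t: 56.1
tool_pos: [0.5284, 0.3289, 0.0582]
tool_rot: [0.028, 3.14, 0.002]
contact_force: [-3.2, -0.9, 23.3]
opening: 0.0385
grip_force: 64.2
```

{"api": "servo_tool", "payload": {"increments": [[[3.5,0,0,0,0],[4.4,0,0,0,0],[5.2,0,0,0,0],[5.2,0,0,0,0]]]}}

```text
t: 56.5
tool_pos: [0.527, 0.3283, 0.0571]
tool_rot: [-0.027, -3.141, 0.0]
contact_force: [-0.5, -0.0, -0.3]
opening: 0.0519
grip_force: 0.0
```

Run:
```python
from h import *
c=shot("wrist","w16.png"); edges(c,(230,245,260)); cmap(c,range(107,300,12),range(60,500,5)); plan()
```

```text
230 bar 238 330 label 252 316 phi 0
245 bar 238 330 label 253 316 phi 1
260 bar 239 329 label 254 315 phi 1
107 wwwwwwwwwwwwwwwwwwwwddddddddddddddddddddddddwwwwwwwwwwwwwwwwwwwwwwwwwwwwwwwwwwwwwwwwwwww
119 wwwwwwwwwwwwwwwdddddddddddddddddddddddddddddddwwwwwwwwwwwwwwwwwwwwwwwwwwwwwwwwwwwwwwwwww
131 BBBBBBBBBBBBBBBBBBBdddddddddddddddddddddddddddwwwwwwwwwwwwwwwwwwwwwwwwwwwwwwwwwwwwwwwwww
143 BBBBBBBBBBBBBBBBBBBddddddddddddddddddddddddddddddddwwwwwwwwwwwwwddddddddddddddddwwwwwwww
155 BBBBBBBBBBBBBBBBBBBBddddddddddddddddBBBBBBBBBBBBBBBBBB.wwwwwwwwddddddddddddddddddwwwwwww
167 BBBBBBBBBBBBBBBBBBBBdddddddddddddddBBBBBBBBBBBBBBBBBBBBdddddddddddddddkBBBBBBBBBBBBBBBBB
179 .........LLBBBBBBBBBdddddddddddddddBBBBBBBBBBBBBBBBBBBBddwwwwwwwwwddddBBBBBBBBBBBBBBBBBB
191 LLLLLLLLLLL.BBBBBBBBkddddddddddddddBBBBBBBBBBBBBBBBBBBBwwwwwwwwwwwddddBBBBBBBBBBBBBBBBBB
203 LLLLLLLLLLLLBBBBBBBBBddddddddddddddkBBBBBBBBBBBBBBBBBBBwwwwwwwwwwwddddBBBBBBBBBBBBBBBBBB
215 LLLLLLLLLLLLkBBBBBBBBdddddddddddddd.BB.LL...BBB..LLLBBBwwwdddddddddddBBBBBBBBBBBBBBBBBBB
227 LLLLLLLLLLLLLBBBBBBBBkddddddddddddddBBBLLLLLLLLLLLLLBBBwdddddddddddddBBBBBBBBB.LL.LLLLL.
239 .LLLLLLLLLLLLkBBBBBBBBddddddddddddddBBBLLLLLLLLLLLLLBBBddddddddddddddBBBBBBBBL..........
251 dLLLLLLLLLLLL.BBBBBBBBddddddddddddddBBBLLLLLLLLLLLLLBBkdddddddddddddkBBBBBBBBLL.........
263 w.LLLLLLLLLLLLBBBBBBBB.dddddddddddddBBBLLLLLLLLLLLLLBBkdddddddddddddkBBBBBBB.LLL........
275 wwLLLLLLLLLLLL.BBBBBBBBdddddd...kkddBBBLLLLLLLLLLLLLBBdwkk..ddddddddBBBBBBBBL.L.........
287 wwdLLLLLLLLLLLLBBBBBBBBddwdkk..kkkddkBBLLLLLLLLLLLLLBBwwkkk...kkddddBBBBBBBB............
299 wwwLLLLLLLLLLLLkBBBBBBBddkkk..kkkkww.BBLLLLLLLLLLLL.BBwwkkkk...kkddBBBBBBBBL...........L
now [0.527  0.3283 0.0571] yaw 89.0 q6 -1.12 open 0.052 F [0.2 0.7 0.3] t 56.5
```

{"api": "servo_tool", "payload": {"increments": [[[5.2,0,0,-2,0],[5.2,0,0,-5,0],[5.2,0,0,-8,0],[5.2,0.5,-3.5,-8,0],[5.2,1.1,-7,-8,0]]]}}

```text
t: 57.05
tool_pos: [0.5157, 0.2586, 0.1391]
tool_rot: [0.025, 3.138, 0.002]
contact_force: [0.2, -0.2, -0.1]
opening: 0.0519
grip_force: 0.0
```

{"api": "servo_tool", "payload": {"increments": [[[5.2,0,0,0,0],[5.2,0,0,3,0],[5.2,0,0,6,0],[5.2,0,0,7.6,0],[5.2,0,0,8.1,0]]]}}

```text
t: 57.55
tool_pos: [0.5133, 0.2583, 0.0536]
tool_rot: [-0.027, -3.137, 0.002]
contact_force: [-0.1, -0.6, -0.4]
opening: 0.0515
grip_force: 0.0
```

{"api": "servo_tool", "payload": {"increments": [[[5.2,0,0,0,0],[4.4,0,0,0,0],[3.5,0,0,0,0],[3.5,0,0,0,0],[3.5,0,0,0,0]]]}}

```text
t: 58.05
tool_pos: [0.5163, 0.259, 0.0582]
tool_rot: [0.027, 3.138, 0.002]
contact_force: [-1.6, -0.6, 6.6]
opening: 0.0381
grip_force: 60.8
```

{"api": "servo_tool", "payload": {"increments": [[[3.5,0,0,-0.5,0],[3.5,-0.4,0,-0.6,0],[3.5,-0.8,0,-0.6,0],[3.5,-1.1,0,-0.6,0],[3.5,-1.1,0,-0.3,0]]]}}

```text
t: 58.55
tool_pos: [0.5264, 0.2582, 0.0591]
tool_rot: [0.028, 3.141, 0.0]
contact_force: [-0.1, -0.1, -2.9]
opening: 0.0382
grip_force: 61.0
```

Run:
```python
from h import *
c=shot("wrist","w17.png"); edges(c,(230,245,260)); cmap(c,range(107,300,12),range(60,500,5)); plan()
```

```text
230 bar 237 329 label 251 314 phi -1
245 bar 237 328 label 251 314 phi 0
260 bar 238 327 label 252 313 phi 0
107 wwwwwwwwwwwwwwwwwwwwwwwwddddddddddddddddddddwwwwwwwwwwwwwwwwwwwwwwwwwwwwwwwwwwwwwwwwwwww
119 dddddddddddddddddddddddddddddddddddddddddddddwwwwwwwwwwwwwwwwwwwwwwwwwwwwwwwwwwwwwwwwwww
131 BBBBBBBBBBBBBBBBBBB.dddddddddddddddddddddddddddddddwwwwwwwwwwwwwdddddddddddddddddwwwwwww
143 BBBBBBBBBBBBBBBBBBBBdddddddddddddddddkBBBBBBBBBBBBBkddwwwwwwwwwwdddddddddkkBBBBBk.ddddww
155 BBBBBBBBBBBBBBBBBBBBdddddddddddddddBBBBBBBBBBBBBBBBBBBBwwwwwwwwdddddddkBBBBBBBBBBBBBBBBB
167 BBBBBBBBBBBBBBBBBBBBdddddddddddddddBBBBBBBBBBBBBBBBBBBBdddddddddddddddBBBBBBBBBBBBBBBBBB
179 LLLLLLLLLLL.BBBBBBBBBddddddddddddddBBBBBBBBBBBBBBBBBBBBwwwwwwwwwwwddddBBBBBBBBBBBBBBBBBB
191 LLLLLLLLLLLLBBBBBBBBBddddddddddddddBBBBBBBBBBBBBBBBBBBBwwwwwwwwwwwddd.BBBBBBBBBBBBBBBBBB
203 LLLLLLLLLLLLBBBBBBBBBddddddddddddddBBB..BBBBBBBBBB..BBBwwwwwwwwwwddddkBBBBBBBBBBBBBBBBBB
215 LLLLLLLLLLLL.BBBBBBBBkdddddddddddddkBBLLLLLLLLLLLLL.BB.wdddddddddddddBBBBBBBB.LLL.......
227 .LLLLLLLLLLLLBBBBBBBBBddddddddddddd.BB.LLLLLLLLLLLL.BB.ddddddddddddddBBBBBBBBLLL........
239 dLLLLLLLLLLLL.BBBBBBBBddddddddddddddBB.LLLLLLLLLLLL.BBddddddddddddddkBBBBBBBBLLL........
251 d.LLLLLLLLLLLLBBBBBBkBkdddddddddddddBB.LLLLLLLLLLLL.BBddddddddddddddBBBBBBBBLLLL........
263 dwLLLLLLLLLLLLkBBBBBBBBddddddddddd..BBkLLLLLLLLLLLLBBB..dddwwwddddddBBBBBBBBLLL.........
275 dwdLLLLLLLLLLLLBBBBBBBBddddddddkk..kBBBLLLLLLLLLLLLBBBk..kkwwwddddddBBBBBBBB............
287 ddwLLLLLLLLLLLLBBBBBBBBddwwwwdkk...kBBBLLLLLLLLLLLLBBBk...kkdddddddkBBBBBBBLLL..........
299 dddwLLLLLLLLLLL.BBBBBBBBdwwwdkk...kkBBBLLLLLLLLLLLLBBBkk...kkddddddBBBBBBBBLLL.........d
now [0.5263 0.2584 0.0589] yaw 89.0 q6 -1.22 open 0.0381 F [-0.1 -0.2 -3.4] t 58.6
```

{"api": "servo_tool", "payload": {"increments": [[[3.5,0,0,0.15,0],[3.5,0,0,0.15,0],[4.4,0,0,0.15,0],[5.2,0,0,0.15,0],[5.2,0,0,0.15,0]]]}}

```text
t: 59.1
tool_pos: [0.526, 0.2582, 0.0579]
tool_rot: [0.027, 3.141, -0.0]
contact_force: [-0.4, 0.6, -0.0]
opening: 0.052
grip_force: 0.0
```

Run:
```python
from h import *
c=shot("wrist"); edges(c,(230,245,260)); cmap(c,range(107,260,12),range(0,400,5)); plan()
```

```text
230 bar 238 330 label 253 317 phi 1
245 bar 239 330 label 254 316 phi 1
260 bar 240 329 label 254 316 phi 1
107 wwwwwwwwwwwwwwwwwwwwwwwwwwwwwwwwwwwwddddddddddddddddddddwwwwwwwwwwwwwwwwwwwwwwww
119 wwwwwwwwwwwwwwwwwwwwwwwwwwwwwwwwwddddddddddddddddddddddddwwwwwwwwwwwwwwwwwwwwwww
131 dddddddBBBBBBBBBBBBBBBBBBBBBBBBddddddddddddddddddddddddddddddddwwwwwwwwwwwwwdddd
143 ddddddddBBBBBBBBBBBBBBBBBBBBBBBkdddddddddddddddddd.kBBBBBBBBBBk.dwwwwwwwwwwwdddd
155 dddddddd.BBBBBBBBBBBBBBBBBBBBBBBdddddddddddddddBBBBBBBBBBBBBBBBBBBBdwwwwwwwwdddd
167 dddddddddBBBBBBBBBBBBBBBBBBBBBBBdddddddddddddddBBBBBBBBBBBBBBBBBBBB.dddddddddddd
179 ddddddddd.LLLLLLLLLLLLLBBBBBBBBBkddddddddddddddBBBBBBBBBBBBBBBBBBBBdwwwwwwwwwwdd
191 ddddddddddLLLLLLLLLLLLL.BBBBBBBBBddddddddddddddkBBBBBBBBBBBBBBBBBBBwwwwwwwwwwwdd
203 dddddddddddLLLLLLLLLLLLLBBBBBBBBBdddddddddddddddBBBBBBBBBBBBBBBBBBBwwwwwwwwwwwdd
215 ddddddddddd.LLLLLLLLLLLLkBBBBBBBBdddddddddddddddBBBLLLLLLLLLLLLLBBBwwwdddddddddd
227 ddddddddddddLLLLLLLLLLLLLBBBBBBBBBddddddddddddddBBBLLLLLLLLLLLLLBBBddddddddddddd
239 dddddddddddd.LLLLLLLLLLLLBBBBBBBBBddddddddddddddBBBLLLLLLLLLLLLLBBBddddddddddddd
251 dddddddddddddLLLLLLLLLLLL.BBBBBBBBddddddddddddddBBBLLLLLLLLLLLLLBB.ddddddddddddd
now [0.526  0.2582 0.0578] yaw 89.0 q6 -1.22 open 0.0518 F [-0.5 -0.4 -0.4] t 59.1
```

{"api": "servo_tool", "payload": {"increments": [[[5.2,0,0,-2,0],[5.2,0,0,-5,0],[5.2,0,0,-8,0],[5.2,0.5,-3.5,-8,0],[5.2,1.0,-7,-8,0]]]}}

```text
t: 59.65
tool_pos: [0.5156, 0.1883, 0.1397]
tool_rot: [0.024, 3.138, 0.001]
contact_force: [-0.3, -0.5, -0.7]
opening: 0.0523
grip_force: 0.0
```

{"api": "servo_tool", "payload": {"increments": [[[5.2,0,0,0,0],[5.2,0,0,3,0],[5.2,0,0,6,0],[5.2,0,0,7.6,0],[5.2,0,0,8.1,0]]]}}

```text
t: 60.15
tool_pos: [0.5131, 0.1884, 0.0543]
tool_rot: [-0.027, -3.137, 0.001]
contact_force: [-0.9, -0.1, -0.5]
opening: 0.0519
grip_force: 0.0
```

{"api": "servo_tool", "payload": {"increments": [[[5.2,0,0,0,0],[4.4,0,0,0,0],[3.5,0,0,0,0],[3.5,0,0,0,0],[3.5,0,0,0,0]]]}}

```text
t: 60.65
tool_pos: [0.5162, 0.189, 0.0587]
tool_rot: [0.027, 3.138, 0.002]
contact_force: [0.0, 1.7, 6.0]
opening: 0.0384
grip_force: 60.7
```

Run:
```python
from h import *
c=shot("wrist"); edges(c,(230,245,260)); cmap(c,range(107,260,12),range(60,500,5)); plan()
```

```text
230 bar 237 329 label 250 313 phi -2
245 bar 238 328 label 251 313 phi -1
260 bar 239 327 label 251 312 phi -2
107 ........................................................................................
119 ........................................................................................
131 ..........................................................................LLLLLLLLLLLLLL
143 .........dddddddddddddddddddddddddddddddddddddddddwwwwwwwwwwwwwwwwwwwwwwwwwwwwwwwwwwwwww
155 .........ddddddddddddddddddddddddddBBBBBBBBBBBBBBBBBBBBwwwwwwwwdddddddddddddddddwwwwwwww
167 ..........dddddddddddddddddddddddddBBBBBBBBBBBBBBBBBBBBwwwwwwwwdddddddBBBBBBBBBBBBBBBBB.
179 ..........dddddddddddddddddddddddddBBBBBBBBBBBBBBBBBBBBwwwddddddddddddBBBBBBBBBBBBBBBBBB
191 ...........ddddddddddddddddddddddddBBBBBBBBBBBBBBBBBBBBddddddddddddddBBBBBBBBBBBBBBBBBBB
203 ...........ddddddddddddddddddddddddBBBLLLLLLLLLLLLL.BBBwwwwwwwwwwddddBBBBBBBBBBBBBBBBBBB
215 ...........ddddddddddddddddddddddddkBBLLLLLLLLLLLLL.BB.wwwwwwwwwwddddBBBBBBBBBBBBBBBBBBB
227 ............ddddddddddddddddddddddddBBLLLLLLLLLLLLLBBBdwwwwwwwwdwdddkBBBBBBBBLBBBBBBBBBB
239 ............ddddddddddddddddddddddddBBLLLLLLLLLLLLLBBBddddddddddddddBBBBBBBBBLLL........
251 .............dddddddddddddddddddddddBB.LLLLLLLLLLLLBBBddddddddddddddBBBBBBBBLLLL........
now [0.5161 0.189  0.0586] yaw 89.0 q6 -1.34 open 0.0379 F [-0.8  0.5  6.4] t 60.7
```

{"api": "servo_tool", "payload": {"increments": [[[3.5,0,0,-0.5,0],[3.5,-0.4,0,-0.6,0],[3.5,-0.8,0,-0.6,0],[3.5,-0.9,0,-0.6,0],[3.5,-0.9,0,-0.3,0]]]}}

```text
t: 61.2
tool_pos: [0.5239, 0.1882, 0.0594]
tool_rot: [-0.028, -3.141, 0.0]
contact_force: [0.2, 0.3, -0.9]
opening: 0.038
grip_force: 61.3
```

{"api": "servo_tool", "payload": {"increments": [[[3.5,0,0,0.15,0],[3.5,0,0,0.15,0],[4.4,0,0,0.15,0],[5.2,0,0,0.15,0],[5.2,0,0,0.15,0]]]}}

```text
t: 61.7
tool_pos: [0.5237, 0.1882, 0.0583]
tool_rot: [0.027, 3.141, -0.0]
contact_force: [0.5, 0.2, -0.2]
opening: 0.0523
grip_force: 0.0
```

{"api": "servo_tool", "payload": {"increments": [[[5.2,0,0,-2,0],[5.2,0,0,-6,0],[5.2,0,5,-10,0],[5.2,0,10,-14,0],[5.2,0,10,-19,0]]]}}

```text
t: 62.2
tool_pos: [0.5236, 0.2835, 0.2271]
tool_rot: [-0.025, -3.137, 0.002]
contact_force: [0.5, -0.8, -0.4]
opening: 0.0521
grip_force: 0.0
```

{"api": "servo_tool", "payload": {"increments": [[[5.2,0,0,0,0],[5.2,0,0,0,0],[5.2,0,0,0,0]]]}}

```text
t: 62.5
tool_pos: [0.5246, 0.2812, 0.2267]
tool_rot: [-0.028, -3.139, 0.002]
contact_force: [-1.0, 0.3, -0.6]
opening: 0.0522
grip_force: 0.0
```

Run:
```python
from h import *
c=shot("wrist","w18.png")
for b in bars(c,300,.052): print(np.round(b,4)); label(c,*b[:3],z=.052)
cmap(c,range(10,290,9),range(120,440,4))
for v in(40,45,50,55):print(v,at(c,280,v,.062)[:2].round(4))
plan()
```

```text
[  0.5332   0.4001 179.3289 126.2396  39.8722]
label n 538 phi 3/50/97%: -40 -33 37 axial [-46.  37.]
[  0.5276   0.3304 179.3203 125.9609  37.4243]
label n 510 phi 3/50/97%: -40 -33 31 axial [-46.  37.]
[  0.5253   0.2604 179.0668 125.6782  36.8222]
label n 1478 phi 3/50/97%: -37 -6 31 axial [-45.  34.]
[  0.5221   0.1906 179.3151 125.1834  38.4641]
label n 2519 phi 3/50/97%: -34 2 32 axial [-45.  36.]
10 ........................................L.............L......L........L.........
19 ........L.....L.................................................................
28 ....L...........................................................................
37 ..........L................L........L...........L............L.........L..L.....
46 .............................................L...........L......................
55 ....L......L................................................L...................
64 ........L...................L...................................................
73 ............................................................L...................
82 ..................
[... 1475 characters left out ...]
BBL......BwwwwwdddBBBLL......dd
244 wwddddddwwww.BBBBBBBBBdwwwwwwwdBBBBBBBBBdwwwwwwwdBBBBBBBBB.wwwwwwwdBBBBBBBBBBwdd
253 wwdddddddwwwwwwwwwwwwwwwwwwwwwwwd.....wwwwwwwwwwwww.BBBB.wwwwwwwwwwdBBBBBBBB.ddd
262 Lwdddddddwwwwwwwwwwwwwwwwwwwwwwwwwwwwwwwwwwwwwwwwwwwwwwwwwwwwwwwwwwwwwwwwwwwwddd
271 .wwddddddddddddddddddd...kkdddddddddddddddddddddddddddddk...dddddddddddddddddddd
280 .wwddddddddddddddddkk....kkddddddddddddddddddddddddddddkkk...kkddddddddddddddddd
289 .Lwdddddddddddddddkk....kkkddddddddddddddddddddddddddddkkkk...kkkddddddddddddddd
40 [0.4026 0.2817]
45 [0.4061 0.2816]
50 [0.4096 0.2816]
55 [0.4131 0.2815]
now [0.5244 0.281  0.2261] yaw 89.0 q6 -1.19 open 0.0518 F [ 0.1 -0.2 -0.6] t 62.5
```

{"api": "servo_tool", "payload": {"increments": [[[0.5,3,0.2,0,0],[0.3,7,0.5,0,0],[0.1,11,0.8,0,0],[0,15,1.1,0,0],[0,17,1.2,0,0]]]}}

```text
t: 63.05
tool_pos: [0.3525, 0.2959, 0.2258]
tool_rot: [-0.027, -3.138, 0.003]
contact_force: [0.2, 1.2, 0.2]
opening: 0.0001
grip_force: 0.0
```

{"api": "servo_tool", "payload": {"increments": [[[0,0,0,4,0],[0,0,0,8,0],[0,0,0,12,0],[0,0,0,15,0],[0,0,0,16.2,0]]]}}

```text
t: 63.55
tool_pos: [0.3522, 0.2942, 0.0611]
tool_rot: [-0.029, -3.133, 0.008]
contact_force: [-1.0, 0.4, 0.7]
opening: -0.0002
grip_force: 0.0
```

{"api": "servo_tool", "payload": {"increments": [[[0,0,0,0,0],[0,0,0,0,0]]]}}

```text
t: 63.75
tool_pos: [0.3562, 0.2969, 0.067]
tool_rot: [0.028, 3.141, 0.001]
contact_force: [0.7, 1.0, 0.4]
opening: 0.0
grip_force: 0.0
```

Run:
```python
from h import *
plan()
t=shot("top"); h=cv2.cvtColor(t["im"],cv2.COLOR_RGB2HSV); m=cv2.inRange(h,(150,8,150),(180,40,255)); m[:,:90]=0;m[:,185:]=0; m[:195]=0
print([ (cv2.boundingRect(k),at(t,cv2.boundingRect(k)[0]+2,cv2.boundingRect(k)[1]+cv2.boundingRect(k)[3]-1,.062).round(3)) for k in cv2.findContours(m,0,2)[0] if cv2.contourArea(k)>6])
```

```text
now [0.3562 0.2969 0.067 ] yaw 89.0 q6 -1.02 open 0.0 F [0.7 1.  0.4] t 63.8
[((128, 249, 30, 13), array([0.393, 0.313, 0.062]))]
```

{"api": "servo_tool", "payload": {"increments": [[[0,-1.2,0,0.3,0],[0,-2,0,0.3,0],[0,-2.7,0,0.3,0],[0,-3.4,0,0.3,0],[0,-4.3,0,0.3,0]]]}}

```text
t: 64.3
tool_pos: [0.3992, 0.2961, 0.0634]
tool_rot: [-0.027, -3.141, -0.0]
contact_force: [-1.5, 0.2, 1.1]
opening: -0.0001
grip_force: 0.7
```

{"api": "servo_tool", "payload": {"increments": [[[0,-1.2,0,0,0],[0,-2.4,0,0,0],[0,-3.6,0,0,0],[0,-4.8,0,0,0],[0,-6,0,0,0]]]}}

```text
t: 64.8
tool_pos: [0.4596, 0.295, 0.0631]
tool_rot: [-0.028, -3.141, -0.0]
contact_force: [-1.6, 2.0, 0.2]
opening: 0.0001
grip_force: 0.8
```

{"api": "servo_tool", "payload": {"increments": [[[0,-1.2,0,0,0],[0,-2.4,0,0,0],[0,-3.6,0,0,0],[0,-4.8,0,0,0],[0,-6,0,0,0]]]}}

```text
t: 65.3
tool_pos: [0.5195, 0.2939, 0.0631]
tool_rot: [-0.027, -3.141, 0.0]
contact_force: [-2.1, 1.7, 0.4]
opening: 0.0001
grip_force: 0.8
```

Run:
```python
from h import *
plan()
```

```text
now [0.5195 0.2939 0.0631] yaw 89.0 q6 -1.16 open 0.0001 F [-2.1  1.7  0.4] t 65.3
```

{"api": "servo_tool", "payload": {"increments": [[[0,-1.2,0,0,0],[0,-2.4,0,0,0],[0,-3.4,0,0,0],[0,-4.3,0,0,0],[0,-5,0,0,0]]]}}

```text
t: 65.8
tool_pos: [0.5663, 0.2929, 0.063]
tool_rot: [-0.028, -3.132, 0.002]
contact_force: [-27.3, -0.1, 18.6]
opening: 0.0002
grip_force: 13.1
```

{"api": "servo_tool", "payload": {"increments": [[[0,-0.4,0,0,0],[0,-0.8,0,0,0],[0,-1.2,0,0,0],[0,-1.6,0,0,0]]]}}

```text
t: 66.2
tool_pos: [0.5671, 0.293, 0.063]
tool_rot: [-0.025, -3.093, 0.011]
contact_force: [-74.7, -6.1, 52.2]
opening: -0.0
grip_force: 38.5
```

{"api": "servo_tool", "payload": {"increments": [[[0,-0.2,0,0,0],[0,-0.4,0,0,0],[0,-0.4,0,0,0]]]}}

```text
t: 66.5
tool_pos: [0.5672, 0.293, 0.063]
tool_rot: [-0.023, -3.084, 0.014]
contact_force: [-78.4, -8.1, 55.6]
opening: -0.0002
grip_force: 41.0
```

{"api": "servo_tool", "payload": {"increments": [[[0,1,0,0,0],[0,2.2,0,0,0],[0,4,0,0,0],[0,6,0,0,0],[0,6,0,0,0]]]}}

```text
t: 67.0
tool_pos: [0.527, 0.2937, 0.0628]
tool_rot: [-0.025, -3.141, 0.001]
contact_force: [-0.2, 0.4, 0.9]
opening: -0.0001
grip_force: 0.0
```

{"api": "servo_tool", "payload": {"increments": [[[0,0,0,-4,0],[0,0,0,-8,0],[0,0,0,-12,0],[0,2,0,-15,0],[0,2,0,-15,0]]]}}

```text
t: 67.5
tool_pos: [0.5114, 0.2953, 0.2203]
tool_rot: [0.027, 3.131, 0.007]
contact_force: [1.2, 0.2, 1.0]
opening: 0.0
grip_force: 0.0
```

Run:
```python
from h import *
plan()
c=shot("wrist","w19.png"); cmap(c,range(150,420,6),range(60,560,6))
t=shot("top","top9.png"); h=cv2.cvtColor(t["im"],cv2.COLOR_RGB2HSV).astype(int)
h0=cv2.cvtColor(cv2.imread("pics/top0.png"),cv2.COLOR_BGR2HSV).astype(int)
for u in (95,180,190): print(u,[(v,tuple(h[v,u].tolist()),tuple(h0[v,u].tolist())) for v in range(174,190)])
```

```text
now [0.5114 0.2953 0.2203] yaw 89.0 q6 -1.16 open 0.0 F [1.2 0.2 1. ] t 67.5
150 .......................................................................L............
156 ..................................................................L.................
162 ...........L......................................L...........L.....................
168 .......L..................................................................L..L...L..
174 ..................................L...........L..........L..........................
180 L............L......................................................L...............
186 ..................L....L............................................................
192 .L.....L............................................................................
198 .......................L...L...............................................L........
204 ..............................................L.....................................
210 .............L...............................................L......L...L.......L...
216 ..........L.....L.......................
[... 3974 characters left out ...]
98)), (186, (15, 8, 61), (60, 4, 65)), (187, (30, 12, 66), (30, 4, 63)), (188, (45, 8, 68), (30, 7, 72)), (189, (30, 13, 79), (40, 9, 82))]
190 [(174, (50, 4, 193), (40, 4, 180)), (175, (50, 4, 190), (45, 6, 176)), (176, (45, 3, 171), (40, 5, 160)), (177, (45, 7, 140), (20, 23, 134)), (178, (30, 8, 132), (19, 60, 123)), (179, (45, 6, 158), (17, 47, 142)), (180, (40, 4, 171), (21, 16, 162)), (181, (40, 5, 166), (45, 6, 172)), (182, (45, 4, 143), (45, 3, 173)), (183, (30, 3, 98), (45, 3, 167)), (184, (30, 4, 64), (60, 4, 142)), (185, (30, 4, 58), (30, 3, 95)), (186, (45, 8, 67), (30, 8, 65)), (187, (30, 6, 80), (45, 8, 65)), (188, (30, 8, 92), (40, 10, 75)), (189, (38, 10, 106), (38, 12, 84))]
```

Run:
```python
from station import ctrl
print(ctrl.finish_job())
```

```text
the job is handed in; nothing more can be done
None
```

I laid all four glass bars in the rack's notches with their labels up (within about 5° when last checked), pushed the drawer shut and handed the job in. I did not move the bowl, jacks or paddle, and I couldn't look at the bars again once the drawer was closed.

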